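# Square an engine-mount bracket in the corner of the fixture plate

## Robot

A 6-joint arm with a two-finger parallel gripper is mounted at the origin on the work surface. World frame = base frame: x ahead of the robot, y to its left, z up, the work surface at z = 0. Lengths are in mm, angles in rad, forces in N, time in s.
With the tool pointing down it reaches from about 350 to 975 mm from the base axis. Payload 7.1 kg.
Tool frame: the origin (TCP) lies on the centre line of the jaws, within the pads' length; the fingertips stand 17 mm ahead of it and the grasp point (between the pads) lies 2 mm behind it; z points along the fingers, y is the direction in which the jaws open and shut (so a half turn about z gives the same grasp; the last joint's range is limited). The gripper opens to 88 mm and grips with 3 to 60 N. Pads are 20 mm wide; open, the fingers measure 115 mm over their backs; the gripper's body (75 mm by 178 mm) begins 61 mm behind the grasp point.
Start: joints at [1.31, 0.423, 1.63, -0, 1.089, -0.019], TCP at [149.625, 606.809, 239.675] pointing down, gripper open.
Joint ranges: [-3, 3], [-0.9, 2.11], [0.09, 2.58], [-1.31, 4.45], [0.11, 2.69], [-2.54, 2.54]. Speed limits (rad/s): [2.39, 2.39, 3.01, 3.14, 3.14, 3.14].

## Interface

Orientations are given as a rotation vector (axis times angle).
In Python, from workcell import ctrl, imaging, workorder gives the robot as it stands. The module is installed in compiled form; this text tells all that it offers.
- The arm moves only by the shell command python3 -m crank 'ROWS' [OPENING]. ROWS is JSON, a list of rows, each an object with "travel": the shift along the tool's x, y, z as a fraction of full scale, a list of three; "turn": the turn about the tool's z as a fraction of full scale. In form: [{"travel": [dx, dy, dz], "turn": turn}, ...]. A call has 1 to 20 rows; each row shifts and turns the pose as measured when the row begins, along the tool's axes as they then stand; what a row does not reach is not made up. Full scale, the value 1, is 5 cm for a shift and 0.1 rad for a turn. A row lasts 1/10 s, in which the tool goes at most 50 mm and 8.59 degrees, less where a joint would pass 70% of its speed; a pose out of reach is approached as far as the arm can. A call with a number of a shift or a turn outside -1 to 1 is refused whole. A call with a gripper value outside its range is refused whole. OPENING is the gripper command: -1 is shut, 1 is fully open, values between are in proportion, set as the call begins (- or left out, the last holds). The fingers move at their own pace and stop on an object; the grip force is fixed at half the most. Time passes only in rows, so rows that do not move let the fingers close. It gives the time, the measured TCP pose, the force and the opening at its end, in the units of the state.
- ctrl.get_obs(): the state, without advancing time (a new reading comes with each control period).
- imaging.get_image(name): name is "scene" or "top" or "wrist"; returns the picture (480x640x3 uint8, blue, green, red); there is no depth.
- imaging.camera_info(name): a dict with "camera_matrix" (3x3 intrinsics, pixels), "rvec" (rotation vector, rad) and "tvec" (3), from world to camera coordinates, as OpenCV has them. Camera axes: x right, y down, z forward; pixel columns grow to the right and rows downward; lengths in mm; the calibration is good to about 2 mm. A picture is of the moment at which its call begins: read the wrist's pose just before it. camera_info takes no time and is no camera call; for the wrist camera it gives the pose at the moment of the call.
- workorder.close_job(): hands the job in, once; it reports no verdict.
The state is a dict: "t": time; "qpos": joint angles; "qvel": joint speeds; "joint_torque": joint torques, N m; "ee_pos": TCP position; "orientation": TCP orientation; "ft_force": force on the tool from outside, world axes, zero at the start; "moment": the same for the moment, N m; "width": finger opening in mm.
Only numpy, scipy, OpenCV 4.12 (cv2) and the standard library are available. Lean on these libraries where they do the work, as an engineer would, in place of code of your own. Each camera call takes 0.05 s, during which the arm holds its last target.

## Task

I want to clamp this engine-mount bracket on the fixture plate, but the sprung stop pin from the last job is still standing up where the bracket has to sit: take the rubber mallet and knock the pin down flush with a brisk tap (touch the pin with nothing but the mallet until it is down), then put the mallet back down on the bench, clear of the plate. Then lay the bracket flat on the plate, over the pin, press it into the corner so that its foot bears on both fences at once, long edge along the long fence, and finish while still holding it pressed there so that I can do up the clamp. Leave the other parts on the bench where they are.

Things in the scene. Friction and masses are not known exactly. Their poses are not given: they have to be found in the camera images.
- fixture: Steel fixture plate fixed to the bench, 240 (x) x 200 (y) mm, on two riser bars; its top is 45 mm above the bench. Origin: centre of the underside, on the bench; x runs along the long fence, y along the short fence, z up.
- long_fence: Steel bar 172 mm long, 25 mm wide, standing 14 mm above the plate top, bolted along the plate's +y edge and running along the fixture's x. Its inner face (facing the fixture's -y) is 70 mm from the plate's centre line. Origin: centre of its underside.
- short_fence: Steel bar 122 mm long, 25 mm wide, standing 14 mm above the plate top, bolted along the plate's +x edge and running along the fixture's y. Its inner face (facing the fixture's -x) is 90 mm from the plate's centre line. Origin: centre of its underside.
- corner (a point): Point on the plate top where the planes of the two fences' inner faces meet (90, 70, 45 mm in the fixture's frame); axes as the fixture's. The bracket goes on the -x, -y side of it: properly seated, its origin is at (-50, -40, 0) mm from here in these axes.
- stop_pin: Round steel stop pin, 20 mm diameter, standing up out of a hole in the plate 35 mm in x and 25 mm in y from the plate's centre (55 mm from the short fence's face, 45 mm from the long fence's). A side spring grips it, so it stays wherever it is pushed; it takes about 6 to 8 N to move and does not come back up.
- pin_top (a point): Centre of the pin's flat top. It is 17 to 25 mm above the plate top at the start, level with the plate top when the pin is fully down.
- pin_slide (a joint): How far the pin is down, in m: 0 = standing 25 mm proud, 0.025 = flush with the plate (end of travel). It must be driven by a tap, moving at more than about 40 mm/s, not by a slow squeeze.
- mallet: Rubber mallet, 0.4 kg, standing by itself on the bench on one striking face, handle level. Head: upright cylinder 56 mm diameter, 78 mm tall. Handle: wood, 20 mm wide, 24 mm high, its middle 42 mm above the lower face, along the mallet's -x from the head to 210 mm from the head's axis. Centre of mass 16 mm from that axis, on the handle's side. Origin: centre of the lower face; z up.
- handle (a point): Point in the middle of the handle's section, 70 mm from the head's axis and 42 mm above the lower striking face; axes as the mallet's. A good place to grip, across the handle (along y, 20 mm).
- bracket: Aluminium engine-mount bracket, 0.42 kg. Foot: flat plate 100 (x) x 80 (y) x 14 mm; from its middle stands a lug with flat faces, 20 mm thick (along y), about 50 mm wide (along x), top 66 mm above the underside. The same after a half turn. Origin: centre of the foot's underside; z up. Seated, it wants a firm push of 10 to 15 N towards each fence (friction takes some; foot, plate and fences are ground and slide easily).
- lug (a point): Middle of the lug, 45 mm above the foot's underside; axes as the bracket's. Grip it here across its 20 mm thickness (along y).
- piston_a: Bystander: aluminium piston standing up, 74 mm diameter, 68 mm tall. Origin: centre of its underside.
- piston_b: Bystander: aluminium piston like the other. Origin: centre of its underside.
- conrod: Bystander: steel connecting rod lying flat, about 185 mm long, 22 mm high. Origin: under its middle.
- carburettor: Bystander: aluminium carburettor, about 100 x 100 mm, 90 mm tall. Origin: under its middle.
- strap_clamp: Bystander: slotted steel strap clamp with stud, 120 x 32 mm, 44 mm high at the stud. Origin: under its middle.
- spanner: Bystander: steel spanner 160 mm long lying flat. Origin: under its middle.
- bolt_jar: Bystander: glass jar with steel lid, 68 mm diameter, 85 mm tall. Origin: centre of its underside.

How it is judged:
By the outcome, as a careful person would: the job done as asked, in the order asked, and still so for the second after the job is handed in, while the arm keeps its last pose, push and grip.
It also fails if it takes over 72 s, if anything falls off the work surface, if the arm or the gripper's body presses on something with over 40 N, if the wrist force passes 120 N, or if a joint passes its speed limit or range.

## Working session

There is one attempt and no reset: what is moved stays moved. The work goes in short steps, Python scripts to look and compute and a shell command to move; the robot and the scene stay as the last step left them, time stands still between calls to the robot, and variables do not carry over. Pictures are saved under pics/ and viewed, and the job is handed in when it is done.

```bash
mkdir -p pics; ls; python3 - <<'E'
from workcell import ctrl, imaging
import cv2
print(ctrl.get_obs())
for n in ["scene","top","wrist"]:
    cv2.imwrite(f"pics/{n}0.png",imaging.get_image(n)); i=imaging.camera_info(n); print(n,i)
E
```

```text
pics
{'t': 0.0, 'qpos': array([ 1.30997627e+00,  4.23808822e-01,  1.63068074e+00, -3.00780450e-06,
        1.08863758e+00, -1.90024165e-02]), 'qvel': array([ 0.00020473, -0.00093024, -0.00174271,  0.00142031, -0.0003722 ,
        0.00191581]), 'joint_torque': array([ 1.78095383e-03, -5.44636595e+01, -2.73660046e+01,  6.44625211e-02,
        2.25779484e-02, -1.35626847e-04]), 'ee_pos': array([149.50619333, 606.30217856, 238.92532623]), 'orientation': array([-3.78893671e-01, -3.11844679e+00,  2.38723869e-03]), 'ft_force': array([-0.43527485,  0.1746395 ,  0.04823672]), 'moment': array([ 0.0098685 ,  0.02326343, -0.04417323]), 'width': 87.97016683190056}
scene {'camera_matrix': array([[502.99176672,   0.        , 322.96280485],
       [  0.        , 502.99176672, 232.78101767],
       [  0.        ,   0.        ,   1.        ]]), 'rvec': array([ 1.70068987,  1.66718947, -0.80128271]), 'tvec': array([  29.86715584, -302.49041203, 1770.93113085])}
top {'camera_matrix': array([[439.44279546,   0.        , 329.42429648],
       [  0.        , 439.44279546, 236.6033605 ],
       [  0.        ,   0.        ,   1.        ]]), 'rvec': array([ 2.17609645, -2.13381381,  0.1976296 ]), 'tvec': array([ -60.35682361,  567.97792186, 1121.83267086])}
wrist {'camera_matrix': array([[336.73619415,   0.        , 324.97489391],
       [  0.        , 336.73619415, 236.33991508],
       [  0.        ,   0.        ,   1.        ]]), 'rvec': array([-2.30913452, -1.8059188 , -0.23018186]), 'tvec': array([-624.86672862,  -28.22180917,  389.80330935])}
```

View pics/scene0.png

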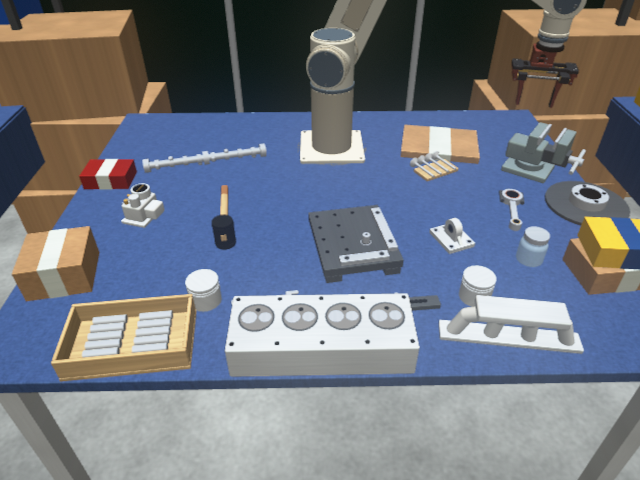

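View pics/top0.png

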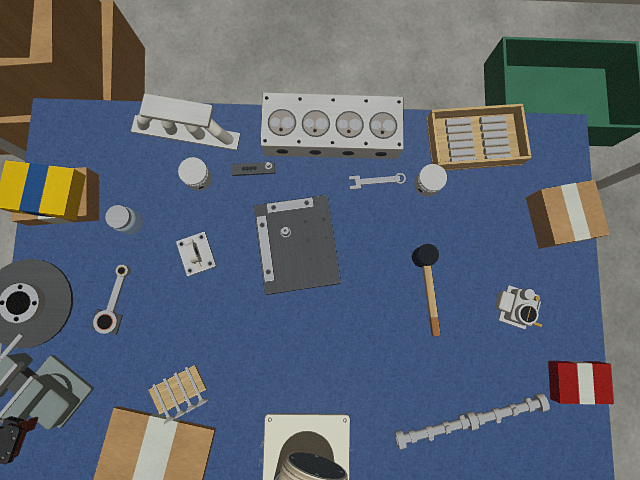

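View pics/wrist0.png

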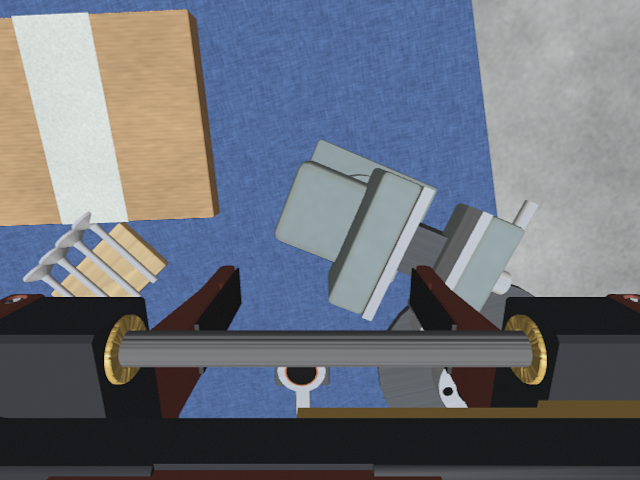

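The top view shows the mallet head at (425,255), with its handle running down to (435,335). The plate spans (255–340, 195–293), with the pin at (285,231). The bracket is at (196,253). Next I'll measure these.

```bash
cat > h.py <<'E'
import numpy as np, cv2
from workcell import ctrl, imaging
def ray(info,uv,z):
    K=info["camera_matrix"];R,_=cv2.Rodrigues(info["rvec"]);t=np.array(info["tvec"]).ravel()
    d=R.T@np.linalg.inv(K)@np.array([uv[0],uv[1],1.]);c=-R.T@t
    return c+d*(z-c[2])/d[2]
def proj(info,P):
    return cv2.projectPoints(np.float64(P).reshape(-1,3),np.array(info["rvec"]),np.array(info["tvec"]),info["camera_matrix"],None)[0].reshape(-1,2)
def crop(im,x0,y0,x1,y1,s,name):
    cv2.imwrite("pics/"+name,cv2.resize(im[y0:y1,x0:x1],None,fx=s,fy=s,interpolation=cv2.INTER_CUBIC))
E
python3 - <<'E'
from h import *
im=cv2.imread("pics/top0.png");i=imaging.camera_info("top")
R,_=cv2.Rodrigues(i["rvec"]);print("cam",-R.T@i["tvec"])
crop(im,240,180,360,300,5,"plate0.png");crop(im,390,230,470,350,5,"mal0.png");crop(im,165,220,235,285,8,"brk0.png")
hsv=cv2.cvtColor(im,cv2.COLOR_BGR2HSV)
# mallet: wood handle & black head in ROI
roi=np.zeros(im.shape[:2],np.uint8);roi[235:345,400:450]=255
notblue=((hsv[...,0]<95)|(hsv[...,0]>130)|(hsv[...,1]<80))
wood=((hsv[...,0]<25)&(hsv[...,1]>60)&(hsv[...,2]>80)&(roi>0)).astype(np.uint8)
ys,xs=np.nonzero(wood);print("wood",len(xs),cv2.fitLine(np.c_[xs,ys].astype(np.float32),cv2.DIST_L2,0,.01,.01).ravel(),ys.min(),ys.max())
blk=((hsv[...,2]<60)&(roi>0)).astype(np.uint8)
c=max(cv2.findContours(blk,0,2)[0],key=cv2.contourArea);print("head",cv2.minEnclosingCircle(c),cv2.boundingRect(c))
roi[:]=0;roi[185:300,245:350]=255
m=(((hsv[...,1]<70))&(roi>0)).astype(np.uint8)
c=max(cv2.findContours(m,0,2)[0],key=cv2.contourArea);r=cv2.minAreaRect(c);print("plate",r,cv2.boxPoints(r))
for p in cv2.boxPoints(r): print(ray(i,p,45).round(1))
roi[:]=0;roi[225:282,172:220]=255
m=(((hsv[...,1]<60)&(hsv[...,2]>120))&(roi>0)).astype(np.uint8)
c=max(cv2.findContours(m,0,2)[0],key=cv2.contourArea);r=cv2.minAreaRect(c);print("brk",r)
for p in cv2.boxPoints(r): print(p,ray(i,p,14).round(1))
E
```

```text
cam [ 390.51239758  -16.54667087 1196.65228128]
wood 562 [1.4359123e-01 9.8963708e-01 4.3110855e+02 2.9987189e+02] 266 335
head ((424.85211181640625, 255.35916137695312), 13.357969284057617) (412, 244, 27, 23)
plate ((296.3299560546875, 244.3099822998047), (90.36825561523438, 76.3675308227539), 81.8698959350586) [[252.13997 204.97998]
 [327.73993 194.18   ]
 [340.51996 283.63998]
 [264.91998 294.43997]]
[649.8 158.5  45. ]
[684.5 -42.7  45. ]
[445.3 -80.3  45. ]
[413.8 115.2  45. ]
brk ((195.30003356933594, 253.4000244140625), (36.99864196777344, 30.674089431762695), 71.56504821777344)
[174.90002 240.70004] [553.5 365.7  14. ]
[204.00003 231.00003] [581.6 289.6  14. ]
[215.70004 266.1    ] [487.3 252.8  14. ]
[186.60004 275.80002] [459.9 328.2  14. ]
```

View pics/plate0.png

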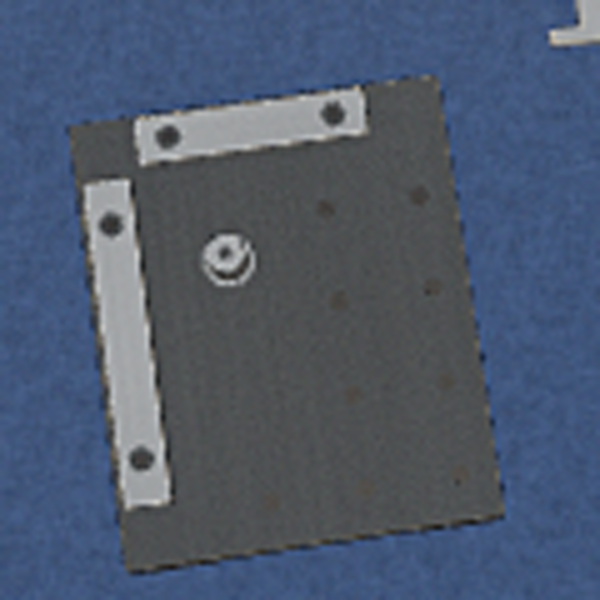

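View pics/mal0.png

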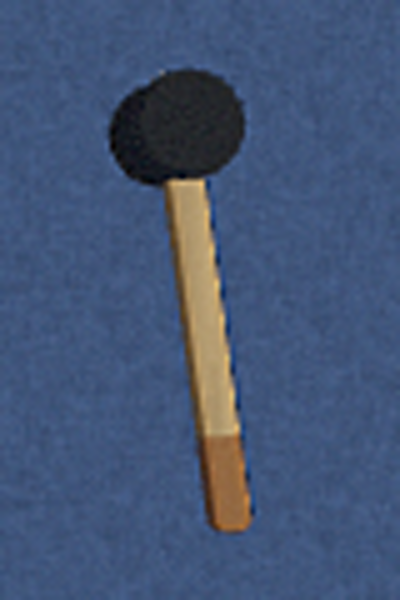

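View pics/brk0.png

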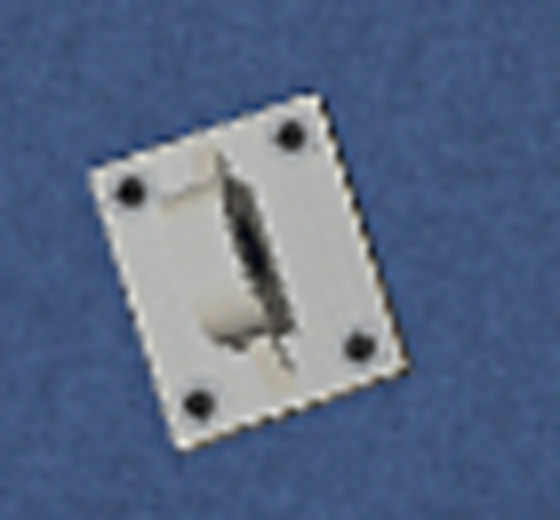

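```bash
python3 - <<'E'
from h import *
im=cv2.imread("pics/top0.png");i=imaging.camera_info("top")
g=cv2.cvtColor(im,cv2.COLOR_BGR2GRAY);hsv=cv2.cvtColor(im,cv2.COLOR_BGR2HSV)
f=lambda x,y,x0,y0,s:((x+.5)/s-.5+x0,(y+.5)/s-.5+y0)
h=ray(i,f(190,124,390,230,5),78);e=ray(i,f(229,528,390,230,5),54)
print("head",h,"end",e,np.linalg.norm((h-e)[:2]),"yaw",np.arctan2(*(h-e)[[1,0]]))
# plate edges via contour line fits
m=np.zeros(im.shape[:2],np.uint8);s=(hsv[...,1]<70);m[185:300,245:350]=s[185:300,245:350]
c=max(cv2.findContours(m,0,1)[0],key=cv2.contourArea).reshape(-1,2).astype(np.float32)
bp=cv2.boxPoints(cv2.minAreaRect(c));L=[]
for k in range(4):
    a,b=bp[k],bp[(k+1)%4];d=(b-a)/np.linalg.norm(b-a);n=np.array([-d[1],d[0]])
    q=c[(abs((c-a)@n)<2.0)];v=cv2.fitLine(q,cv2.DIST_HUBER,0,.01,.01).ravel();p=[ray(i,v[2:]+v[:2]*x,45) for x in(-30,30)]
    dd=p[1]-p[0];print("edge yaw deg",np.degrees(np.arctan2(dd[1],dd[0])),len(q));L.append(v)
C=[]
for k in range(4):
    v,w=L[k],L[(k+1)%4];t=np.linalg.solve(np.c_[v[:2],-w[:2]],w[2:]-v[2:]);p=v[2:]+v[:2]*t[0];C.append(ray(i,p,45));print(p,C[-1])
C=np.array(C);print("centre",C.mean(0),[np.linalg.norm(C[k]-C[k-1]) for k in range(4)])
print("pin",[ray(i,f(229,250,240,180,5),45+z).round(1) for z in (17,21,25)])
w=imaging.camera_info("wrist");R,_=cv2.Rodrigues(w["rvec"]);cw=-R.T@w["tvec"];o=ctrl.get_obs();Rt,_=cv2.Rodrigues(o["orientation"])
print("wristcam in tool",Rt.T@(cw-o["ee_pos"]),"\n",Rt.T@R.T)
print(Rt)
E
```

```text
head [ 523.00917573 -302.30829504   78.        ] end [ 317.91721938 -325.01610856   54.        ] 206.34523342214084 yaw 0.11027101778105126
edge yaw deg -80.42129498232843 75
edge yaw deg -170.43543341607503 89
edge yaw deg -80.42371355990188 76
edge yaw deg -170.49093002223609 90
[326.54816 195.08827] [681.86148718 -39.4949861   45.        ]
[339.98923 282.58636] [448.0364341  -78.89492021  45.        ]
[265.11438 293.84863] [415.36279051 114.7709729   45.        ]
[253.8555  205.23044] [649.2178441  153.94291325  45.        ]
centre [548.61963898  37.58099496  45.        ] [np.float64(196.17295516696578), np.float64(237.1212986098952), np.float64(196.4027625494087), np.float64(237.11311014459744)]
pin [array([582.3,  66.6,  62. ]), array([581.6,  66.3,  66. ]), array([581. ,  66.1,  70. ])]
wristcam in tool [  69.86196677    0.60129867 -144.62964975] 
 [[-1.66813032e-03 -9.67704383e-01 -2.52082219e-01]
 [ 9.99998591e-01 -1.66173929e-03 -2.38238045e-04]
 [-1.88350928e-04 -2.52082261e-01  9.67705791e-01]]
[[-9.70903312e-01  2.39471632e-01 -3.10337098e-04]
 [ 2.39471831e-01  9.70902663e-01 -1.12319252e-03]
 [ 3.23343680e-05 -1.16482833e-03 -9.99999321e-01]]
```

```bash
cat > plan.py <<'E'
import sys
from h import *
# plan.py x y z [yaw_of_tool_x_deg]
o=ctrl.get_obs();R,_=cv2.Rodrigues(o["orientation"]);p=o["ee_pos"]
d=R.T@(np.array([float(a) for a in sys.argv[1:4]])-p)
yaw=np.degrees(np.arctan2(R[1,0],R[0,0]))
print("t",round(o["t"],2),"p",p.round(1),"yawx",yaw.round(2),"tilt",np.degrees(np.arccos(-R[2,2])).round(2),"F",o["ft_force"].round(1),"w",round(o["width"],1))
print("shift tool units",(d/50).round(3))
if len(sys.argv)>4:
    e=(float(sys.argv[4])-yaw+180)%360-180
    print("turn units",round(-np.radians(e)/.1,3))
    c,s=np.cos(np.radians(-e)),np.sin(np.radians(-e))
    print("shift after turn",(np.array([c*d[0]+s*d[1],-s*d[0]+c*d[1],d[2]])/50).round(3))
E
python3 plan.py 461.4 -309.1 160 186.3
```

```text
t 0.15 p [149.5 606.4 239.1] yawx 166.14 tilt 0.07 F [ 0.9 -0.5  0.6] w 87.6
shift tool units [-10.441 -16.282   1.6  ]
turn units -3.518
shift after turn [ -4.191 -18.883   1.6  ]
```

```bash
python3 -m crank '[{"travel":[0,0,0],"turn":-0.88},{"travel":[0,0,0],"turn":-0.88},{"travel":[0,0,0],"turn":-0.88},{"travel":[0,0,0],"turn":-0.88}]' 1; python3 plan.py 461.4 -309.1 160 186.3
```

```text
t: 0.55
ee_pos: [149.3, 605.5, 237.6]
orientation: [0.192, -3.134, 0.006]
ft_force: [-0.6, -0.7, -0.0]
width: 87.9
t 0.55 p [149.3 605.5 237.6] yawx -172.99 tilt 0.23 F [-0.6 -0.7 -0. ] w 87.9
shift tool units [ -3.965 -18.912   1.616]
turn units 0.124
shift after turn [ -4.2   -18.861   1.616]
```

```bash
python3 -m crank '[{"travel":[-0.5,-0.8,0],"turn":0},{"travel":[-0.5,-0.8,0],"turn":0},{"travel":[-0.5,-0.8,0],"turn":0},{"travel":[-0.5,-0.8,0],"turn":0},{"travel":[-0.5,-0.8,0],"turn":0},{"travel":[-0.5,-0.8,0],"turn":0},{"travel":[-0.5,-0.8,0],"turn":0},{"travel":[-0.5,-0.8,0],"turn":0},{"travel":[0,-0.9,0],"turn":0},{"travel":[0,-0.9,0],"turn":0},{"travel":[0,-0.9,0],"turn":0},{"travel":[0,-0.9,0],"turn":0},{"travel":[0,-0.9,0],"turn":0},{"travel":[0,-0.9,0],"turn":0},{"travel":[0,-0.9,0],"turn":0},{"travel":[0,-0.9,0],"turn":0},{"travel":[0,-0.9,0],"turn":0},{"travel":[0,-0.9,0],"turn":0}]' 1; python3 plan.py 461.4 -309.1 160 186.3
```

```text
t: 2.35
ee_pos: [454.9, -156.6, 238.1]
orientation: [-0.212, 3.132, -0.003]
ft_force: [0.9, 0.4, 0.8]
width: 87.6
t 2.35 p [ 454.9 -156.6  238.1] yawx -172.25 tilt 0.18 F [0.9 0.4 0.8] w 87.6
shift tool units [ 0.286 -3.036  1.569]
turn units 0.252
shift after turn [ 0.209 -3.042  1.569]
```

```bash
python3 -m crank '[{"travel":[0.05,-0.8,0.3],"turn":0.25},{"travel":[0.05,-0.8,0.3],"turn":0},{"travel":[0.05,-0.8,0.4],"turn":0},{"travel":[0.05,-0.8,0.4],"turn":0},{"travel":[0,0,0],"turn":0}]' 1; python3 plan.py 461.4 -309.1 160 186.3
python3 - <<'E'
from h import *
import pickle
i=imaging.camera_info("wrist");im=imaging.get_image("wrist");cv2.imwrite("pics/w1.png",im);pickle.dump(i,open("w1.pkl","wb"))
E
```

```text
t: 2.85
ee_pos: [464.2, -329.5, 166.7]
orientation: [-0.163, 3.13, -0.008]
ft_force: [0.5, 0.7, 0.3]
width: 87.8
t 2.85 p [ 464.2 -329.5  166.7] yawx -174.05 tilt 0.48 F [0.5 0.7 0.3] w 87.8
shift tool units [0.014 0.413 0.132]
turn units -0.062
shift after turn [0.011 0.413 0.132]
```

View pics/w1.png

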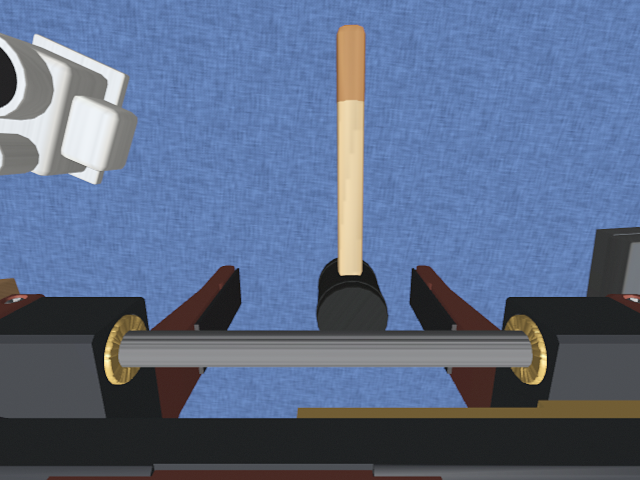

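The handle runs nearly vertically in the wrist view, from (351,25) to (350,272), and the head is at about (352,300).

```bash
python3 - <<'E'
from h import *
import pickle
i=pickle.load(open("w1.pkl","rb"));im=cv2.imread("pics/w1.png");hsv=cv2.cvtColor(im,cv2.COLOR_BGR2HSV)
m=((hsv[...,0]<25)&(hsv[...,1]>50)&(hsv[...,2]>110));m[:,:300]=0;m[:,400:]=0;m[280:]=0
ys,xs=np.nonzero(m);print(ys.min(),ys.max())
P=[]
for y in range(40,270,10):
    x=xs[ys==y]; P.append(ray(i,((x.min()+x.max())/2,y),54)[:2])
P=np.array(P,np.float32);v=cv2.fitLine(P,cv2.DIST_L2,0,.01,.01).ravel();print("line",v,"yaw",np.degrees(np.arctan2(v[1],v[0])))
print("end",ray(i,(351,ys.min()-.5),54),"joint w/ head",ray(i,(350,ys.max()+.5),54))
v*=np.sign(v[0]);e=ray(i,(351,ys.min()-.5),54)[:2]
print("grip at 62 ->",e+148*v[:2]/1)
E
```

```text
25 275
line [ 9.9311626e-01  1.1713298e-01  3.9712506e+02 -3.1743015e+02] yaw 6.7266674
end [ 313.16733045 -327.02117707   54.        ] joint w/ head [ 493.14279508 -305.76758081   54.        ]
grip at 62 -> [ 460.14853162 -309.68549706]
```

```bash
python3 -m crank '[{"travel":[0,0.43,0.12],"turn":-0.13},{"travel":[0,0,0],"turn":0}]' 1; python3 plan.py 460.4 -309.6 41 186.7
```

```text
t: 3.1
ee_pos: [461.3, -305.4, 161.1]
orientation: [-0.181, 3.13, -0.005]
ft_force: [0.1, 0.4, 0.2]
width: 87.9
t 3.1 p [ 461.3 -305.4  161.1] yawx -173.36 tilt 0.38 F [0.1 0.4 0.2] w 87.9
shift tool units [ 0.041 -0.074  2.402]
turn units -0.011
shift after turn [ 0.041 -0.074  2.402]
```

```bash
python3 -m crank '[{"travel":[0.03,-0.08,0.6],"turn":0},{"travel":[0,0,0.6],"turn":0},{"travel":[0,0,0.6],"turn":0},{"travel":[0,0,0.4],"turn":0},{"travel":[0,0,0],"turn":0}]' 1; python3 plan.py 460.4 -309.6 41 186.7
```

```text
t: 3.6
ee_pos: [465.8, -308.8, 53.6]
orientation: [-0.19, 3.122, -0.014]
ft_force: [-1.3, 0.4, 0.4]
width: 87.7
t 3.6 p [ 465.8 -308.8   53.6] yawx -173.02 tilt 0.95 F [-1.3  0.4  0.4] w 87.7
shift tool units [0.112 0.    0.251]
turn units 0.049
shift after turn [ 0.112 -0.     0.251]
```

```bash
python3 -m crank '[{"travel":[0.1,0,0.12],"turn":0.0},{"travel":[0,0,0.1],"turn":0},{"travel":[0,0,0],"turn":0}]' 1; python3 plan.py 460.4 -309.6 41 186.7
```

```text
t: 3.9
ee_pos: [462.4, -309.7, 44.9]
orientation: [-0.193, 3.119, -0.018]
ft_force: [0.3, 0.6, 0.3]
width: 88.2
t 3.9 p [ 462.4 -309.7   44.9] yawx -172.93 tilt 1.17 F [0.3 0.6 0.3] w 88.2
shift tool units [0.041 0.009 0.077]
turn units 0.065
shift after turn [0.042 0.008 0.077]
```

```bash
python3 -m crank '[{"travel":[0.03,0,0.06],"turn":0.05},{"travel":[0,0,0],"turn":0}]' -1; python3 plan.py 460.4 -309.6 41 186.7;  python3 -m crank '[{"travel":[0,0,0],"turn":0},{"travel":[0,0,0],"turn":0},{"travel":[0,0,0],"turn":0}]'; python3 plan.py 460.4 -309.6 41 186.7
```

```text
t: 4.1
ee_pos: [461.6, -310.5, 43.1]
orientation: [-0.184, 3.117, -0.02]
ft_force: [0.5, 0.4, -0.6]
width: 75.4
t 4.1 p [ 461.6 -310.5   43.1] yawx -173.24 tilt 1.31 F [ 0.5  0.4 -0.6] w 75.4
shift tool units [0.023 0.022 0.042]
turn units 0.011
shift after turn [0.023 0.022 0.042]
t: 4.4
ee_pos: [462.1, -311.0, 44.0]
orientation: [-0.184, 3.116, -0.022]
ft_force: [0.1, -0.1, 0.2]
width: 51.4
t 4.4 p [ 462.1 -311.    44. ] yawx -173.25 tilt 1.41 F [ 0.1 -0.1  0.2] w 51.4
shift tool units [0.033 0.033 0.059]
turn units 0.009
shift after turn [0.033 0.033 0.059]
```

```bash
sed -i 's/^print("shift tool/print("toolz",R[:,2].round(4),"q",o["qpos"].round(3))\nprint("shift tool/' plan.py; python3 -m crank '[{"travel":[0.03,0.03,0.06],"turn":0},{"travel":[0,0,0.02],"turn":0},{"travel":[0,0,0.02],"turn":0},{"travel":[0,0,0.02],"turn":0},{"travel":[0,0,0.02],"turn":0}]'; python3 plan.py 460.4 -309.6 41 186.7
```

```text
t: 4.9
ee_pos: [460.2, -309.9, 37.0]
orientation: [-0.184, 3.116, -0.022]
ft_force: [-6.3, -0.4, 14.6]
width: 19.8
t 4.9 p [ 460.2 -309.9   37. ] yawx -173.25 tilt 1.39 F [-6.3 -0.4 14.6] w 19.8
toolz [ 0.0204 -0.013  -0.9997] q [-6.150e-01  6.240e-01  1.898e+00  2.000e-03  5.950e-01 -2.305e+00]
shift tool units [-0.005  0.004 -0.08 ]
turn units 0.01
shift after turn [-0.005  0.004 -0.08 ]
```

```bash
python3 -m crank '[{"travel":[0,0,-0.3],"turn":0},{"travel":[0,0,-0.5],"turn":0},{"travel":[0,0,-0.5],"turn":0},{"travel":[0,0,-0.5],"turn":0},{"travel":[0,0,-0.3],"turn":0},{"travel":[0,0,0],"turn":0}]'; python3 plan.py 518.7 59.9 150 186.7
```

```text
t: 5.5
ee_pos: [455.3, -306.6, 145.9]
orientation: [-0.185, 3.123, -0.015]
ft_force: [-0.3, -0.1, -4.3]
width: 19.8
t 5.5 p [ 455.3 -306.6  145.9] yawx -173.23 tilt 0.93 F [-0.3 -0.1 -4.3] w 19.8
toolz [ 0.0138 -0.0086 -0.9999] q [-6.150e-01  4.370e-01  1.874e+00  1.000e-03  8.150e-01 -2.305e+00]
shift tool units [-2.124  7.128 -0.127]
turn units 0.012
shift after turn [-2.115  7.131 -0.127]
```

```bash
python3 -m crank '[{"travel":[-0.2,0.5,-0.05],"turn":0},{"travel":[-0.3,0.9,-0.05],"turn":0},{"travel":[-0.3,0.9,-0.05],"turn":0},{"travel":[-0.3,0.9,0],"turn":0},{"travel":[-0.3,0.9,0],"turn":0},{"travel":[-0.3,0.9,0],"turn":0},{"travel":[-0.2,0.9,0],"turn":0},{"travel":[-0.2,0.5,0],"turn":0},{"travel":[0,0.3,0],"turn":0},{"travel":[0,0,0],"turn":0}]'; python3 plan.py 518.7 59.9 150 186.7
```

```text
t: 6.5
ee_pos: [517.9, 51.5, 145.7]
orientation: [-0.18, 3.131, -0.014]
ft_force: [0.7, 0.3, -4.1]
width: 19.7
t 6.5 p [517.9  51.5 145.7] yawx -173.42 tilt 0.59 F [ 0.7  0.3 -4.1] w 19.7
toolz [ 0.0055 -0.0086 -0.9999] q [ 0.081  0.406  1.929 -0.013  0.802 -1.596]
shift tool units [-0.035  0.165 -0.087]
turn units -0.021
shift after turn [-0.036  0.165 -0.087]
```

```bash
python3 -m crank '[{"travel":[-0.03,0.17,0],"turn":0},{"travel":[0,0,0],"turn":0}]'; python3 plan.py 518.7 59.9 150 186.7
python3 - <<'E'
from h import *
import pickle
for n in ("top","wrist","scene"):
    i=imaging.camera_info(n);im=imaging.get_image(n);cv2.imwrite(f"pics/{n}2.png",im)
    if n=="wrist":pickle.dump(i,open("w2.pkl","wb"))
    if n=="scene":crop(im,280,150,440,290,5,"scene2c.png")
    if n=="top":crop(im,240,180,360,300,5,"top2c.png")
E
```

```text
t: 6.7
ee_pos: [517.5, 60.2, 144.6]
orientation: [-0.181, 3.134, -0.014]
ft_force: [-0.0, 0.1, -3.6]
width: 19.8
t 6.7 p [517.5  60.2 144.6] yawx -173.41 tilt 0.54 F [-0.   0.1 -3.6] w 19.8
toolz [ 0.0032 -0.009  -1.    ] q [ 0.098  0.409  1.927 -0.013  0.803 -1.579]
shift tool units [-0.024 -0.01  -0.108]
turn units -0.018
shift after turn [-0.024 -0.01  -0.108]
```

View pics/scene2c.png

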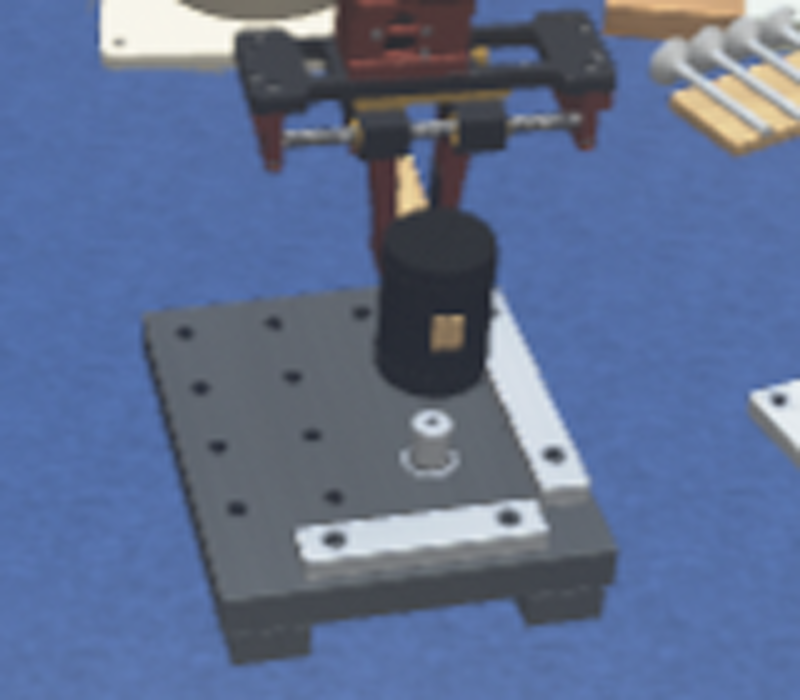

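View pics/wrist2.png

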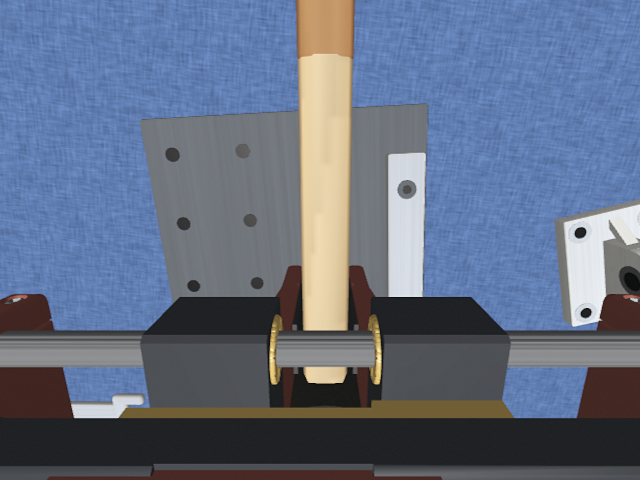

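View pics/top2c.png

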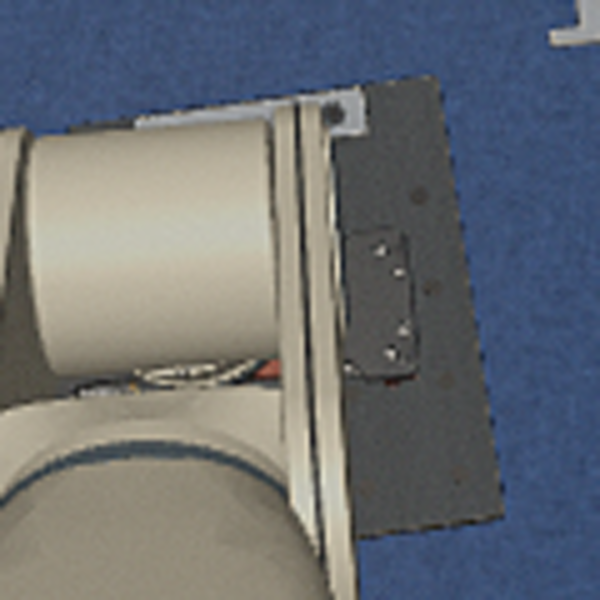

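In the scene crop, the pin top is at (433,423), the centre of the mallet's top face is at (441,243), and the head is upright. I'll check both positions by casting rays.

```bash
python3 - <<'E'
from h import *
f=lambda x,y,x0,y0,s:((x+.5)/s-.5+x0,(y+.5)/s-.5+y0)
s=imaging.camera_info("scene");t=imaging.camera_info("top")
for z in (180,185.6,190): print("head top",z,ray(s,f(441,243,280,150,5),z).round(1))
# triangulate pin top
def P(i): R,_=cv2.Rodrigues(i["rvec"]);return i["camera_matrix"]@np.c_[R,i["tvec"]]
a=np.array(f(229,250,240,180,5));b=np.array(f(433,423,280,150,5))
X=cv2.triangulatePoints(P(t),P(s),a.reshape(2,1),b.reshape(2,1));X=(X[:3]/X[3]).ravel();print("pin tri",X, proj(t,X)-a,proj(s,X)-b)
for z in (62,66,70): print(z,ray(s,b,z).round(1))
print("pin ring on plate",ray(s,f(431,459,280,150,5),45))
E
```

```text
head top 180 [577.5  66.4 180. ]
head top 185.6 [585.6  65.4 185.6]
head top 190 [591.9  64.6 190. ]
pin tri [580.80494302  67.17957205  71.52442795] [[-0.47900405 -0.04814785]] [[-0.37579299  0.01466235]]
62 [569.   69.7  62. ]
66 [573.9  69.   66. ]
70 [578.9  68.4  70. ]
pin ring on plate [577.344916    68.82807476  45.        ]
```

```bash
python3 -m crank '[{"travel":[-0.03,0,0.25],"turn":0},{"travel":[0,0,0.3],"turn":0}]'; python3 plan.py 518.7 59.9 82 186.7
```

```text
t: 7.05
ee_pos: [521.2, 58.0, 117.9]
orientation: [-0.176, 3.129, -0.015]
ft_force: [0.2, -0.5, -4.6]
width: 20.1
t 7.05 p [521.2  58.  117.9] yawx -173.57 tilt 0.7 F [ 0.2 -0.5 -4.6] w 20.1
toolz [ 0.0085 -0.0089 -0.9999] q [ 0.093  0.456  1.935 -0.014  0.743 -1.579]
shift tool units [0.05  0.051 0.717]
turn units -0.047
shift after turn [0.05  0.051 0.717]
```

```bash
python3 -m crank '[{"travel":[0.04,0.04,0.5],"turn":0},{"travel":[0,0,0.4],"turn":0}]'; python3 plan.py 518.7 59.9 82 186.7
```

```text
t: 7.25
ee_pos: [521.8, 58.2, 72.6]
orientation: [-0.172, 3.123, -0.015]
ft_force: [-6.4, -0.3, 15.4]
width: 20.2
t 7.25 p [521.8  58.2  72.6] yawx -173.69 tilt 0.95 F [-6.4 -0.3 15.4] w 20.2
toolz [ 0.0142 -0.0086 -0.9999] q [ 0.094  0.535  1.951 -0.016  0.642 -1.574]
shift tool units [ 0.055  0.039 -0.188]
turn units -0.068
shift after turn [ 0.055  0.039 -0.188]
```

```bash
python3 -m crank '[{"travel":[0,0,-0.4],"turn":0},{"travel":[0,0,-0.5],"turn":0},{"travel":[0,0,-0.4],"turn":0},{"travel":[0,0,0],"turn":0}]'; python3 plan.py 518.7 59.9 82 186.7
python3 - <<'E'
from h import *
im=imaging.get_image("scene");crop(im,280,150,440,290,5,"scene3c.png")
E
```

```text
t: 7.65
ee_pos: [518.9, 56.0, 132.6]
orientation: [-0.166, 3.132, -0.015]
ft_force: [0.6, 0.9, -4.7]
width: 20.2
t 7.65 p [518.9  56.  132.6] yawx -173.91 tilt 0.63 F [ 0.6  0.9 -4.7] w 20.2
toolz [ 0.0054 -0.0096 -0.9999] q [ 0.09   0.429  1.932 -0.014  0.776 -1.576]
shift tool units [0.    0.088 1.012]
turn units -0.107
shift after turn [-1.000e-03  8.800e-02  1.012e+00]
```

View pics/scene3c.png

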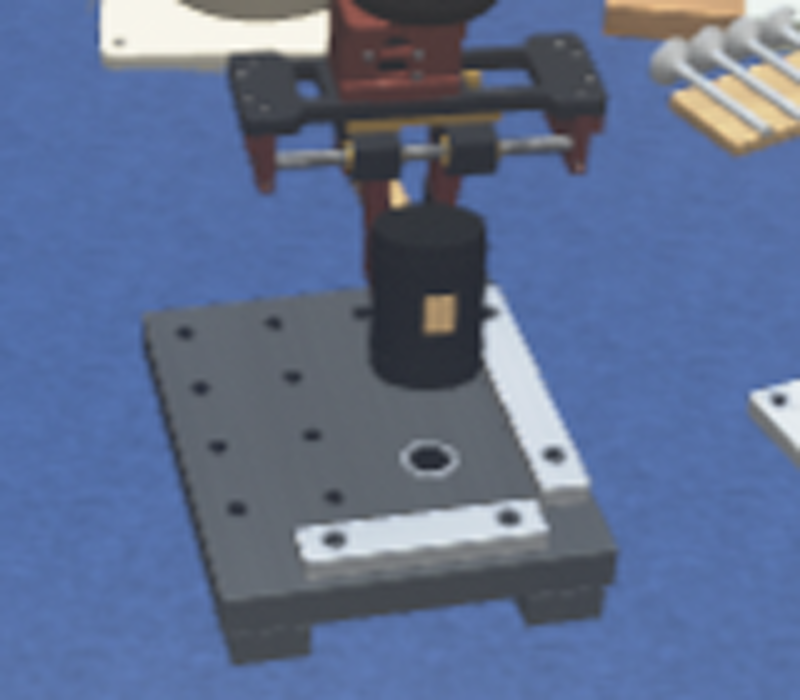

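The pin hole at crop (430,458) now shows no protrusion. I'll take the mallet back to its original spot.

```bash
python3 -m crank '[{"travel":[0.2,-0.5,-0.2],"turn":0},{"travel":[0.2,-0.9,-0.1],"turn":0},{"travel":[0.2,-0.9,0],"turn":0},{"travel":[0.2,-0.9,0],"turn":0},{"travel":[0.2,-0.9,0],"turn":0},{"travel":[0.2,-0.9,0],"turn":0},{"travel":[0.2,-0.9,0],"turn":0},{"travel":[0.2,-0.5,0],"turn":0},{"travel":[0,-0.2,0],"turn":0},{"travel":[0,0,0],"turn":0}]'; python3 plan.py 460 -310 55 186.7
```

```text
t: 8.7
ee_pos: [466.9, -294.0, 135.2]
orientation: [0.165, -3.13, 0.009]
ft_force: [0.7, 0.5, -3.5]
width: 19.9
t 8.7 p [ 466.9 -294.   135.2] yawx -173.96 tilt 0.52 F [ 0.7  0.5 -3.5] w 19.9
toolz [-0.0067 -0.0062 -1.    ] q [-0.579  0.463  1.861 -0.012  0.82  -2.247]
shift tool units [ 0.16  -0.295  1.608]
turn units -0.115
shift after turn [ 0.163 -0.293  1.608]
```

```bash
python3 -m crank '[{"travel":[0.1,-0.2,0.4],"turn":0},{"travel":[0.05,-0.1,0.5],"turn":0},{"travel":[0,0,0.4],"turn":0},{"travel":[0,0,0.2],"turn":0},{"travel":[0,0,0],"turn":0}]'; python3 plan.py 460 -310 42 186.7
python3 - <<'E'
from h import *
im=imaging.get_image("scene");crop(im,170,160,290,270,6,"scene4c.png")
E
```

```text
t: 9.2
ee_pos: [461.0, -304.6, 55.2]
orientation: [0.171, -3.128, 0.004]
ft_force: [-0.6, 0.1, -4.0]
width: 19.7
t 9.2 p [ 461.  -304.6   55.2] yawx -173.75 tilt 0.55 F [-0.6  0.1 -4. ] w 19.7
toolz [-0.009  -0.0033 -1.    ] q [-0.601  0.598  1.881 -0.013  0.668 -2.271]
shift tool units [ 0.029 -0.104  0.264]
turn units -0.079
shift after turn [ 0.03  -0.104  0.264]
```

View pics/scene4c.png

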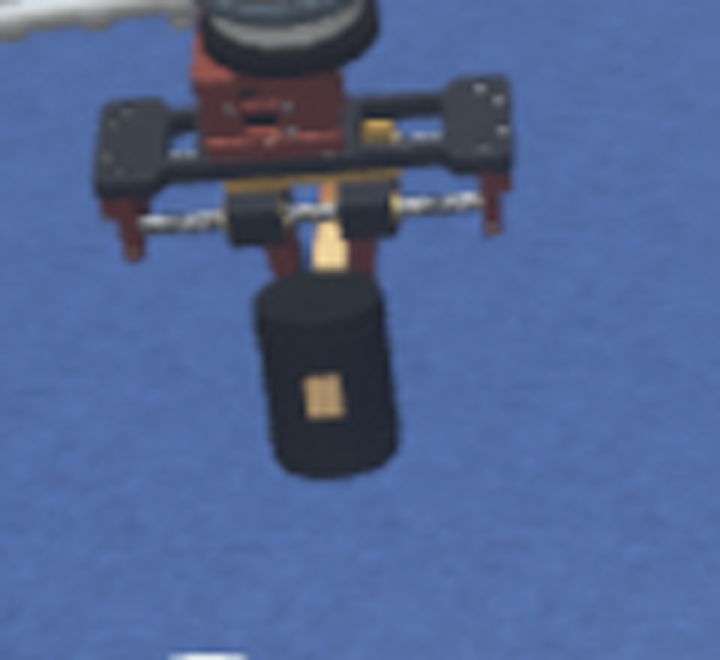

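```bash
python3 -m crank '[{"travel":[0,0,0.15],"turn":0},{"travel":[0,0,0.1],"turn":0}]'; python3 -m crank '[{"travel":[0,0,0.08],"turn":0}]';python3 -m crank '[{"travel":[0,0,0.06],"turn":0}]'
```

```text
t: 9.45
ee_pos: [462.8, -304.6, 44.4]
orientation: [0.173, -3.131, 0.008]
ft_force: [-0.3, 0.3, -3.2]
width: 20.0
t: 9.55
ee_pos: [463.3, -304.7, 40.6]
orientation: [0.174, -3.132, 0.009]
ft_force: [0.2, -0.1, -4.6]
width: 19.8
t: 9.65
ee_pos: [463.5, -304.8, 37.6]
orientation: [0.174, -3.132, 0.01]
ft_force: [-0.9, 0.0, -3.6]
width: 19.8
```

```bash
python3 -m crank '[{"travel":[0,0,0.06],"turn":0}]'; python3 -m crank '[{"travel":[0,0,0.05],"turn":0}]';python3 -m crank '[{"travel":[0,0,0.05],"turn":0}]'
```

```text
t: 9.75
ee_pos: [463.7, -305.0, 34.6]
orientation: [0.174, -3.133, 0.01]
ft_force: [-0.6, -0.2, -3.2]
width: 20.0
t: 9.85
ee_pos: [463.8, -305.1, 32.1]
orientation: [0.173, -3.133, 0.011]
ft_force: [0.3, 0.2, -1.7]
width: 19.9
t: 9.95
ee_pos: [464.2, -305.4, 29.7]
orientation: [0.173, -3.134, 0.011]
ft_force: [1.3, -0.4, -1.6]
width: 20.2
```

Contact has begun, so I'll open the gripper and raise it.

```bash
python3 -m crank '[{"travel":[0,0,0.02],"turn":0},{"travel":[0,0,0],"turn":0},{"travel":[0,0,0],"turn":0},{"travel":[0,0,0],"turn":0}]' 1; python3 -m crank '[{"travel":[0,0,-0.1],"turn":0},{"travel":[0,0,-0.4],"turn":0},{"travel":[0,0,-0.6],"turn":0},{"travel":[0,0,-0.8],"turn":0},{"travel":[0,0,-0.7],"turn":0},{"travel":[0,0,-0.5],"turn":0}]'; python3 plan.py 520 310 200 
python3 - <<'E'
from h import *
im=imaging.get_image("scene");crop(im,170,160,290,270,6,"scene5c.png")
im=imaging.get_image("top");cv2.imwrite("pics/top5.png",im)
E
```

```text
t: 10.35
ee_pos: [465.3, -306.4, 29.5]
orientation: [0.173, -3.136, 0.014]
ft_force: [-0.5, -0.3, 0.1]
width: 47.9
t: 10.95
ee_pos: [463.2, -303.6, 188.0]
orientation: [0.172, -3.13, 0.007]
ft_force: [0.3, -0.4, -0.0]
width: 87.6
t 10.95 p [ 463.2 -303.6  188. ] yawx -173.7 tilt 0.45 F [ 0.3 -0.4 -0. ] w 87.6
toolz [-0.0062 -0.0048 -1.    ] q [-0.598  0.388  1.826 -0.009  0.93  -2.273]
shift tool units [-2.473 12.072 -0.305]
```

View pics/scene5c.png

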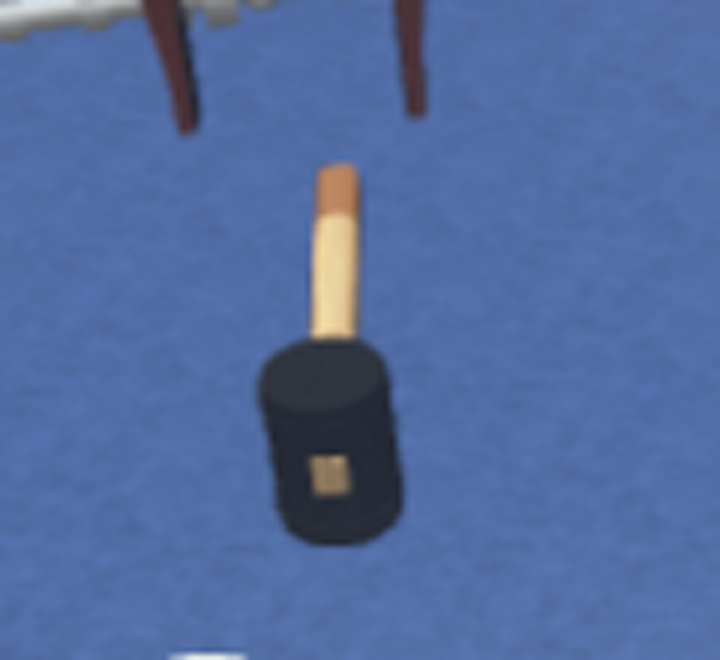

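View pics/top5.png

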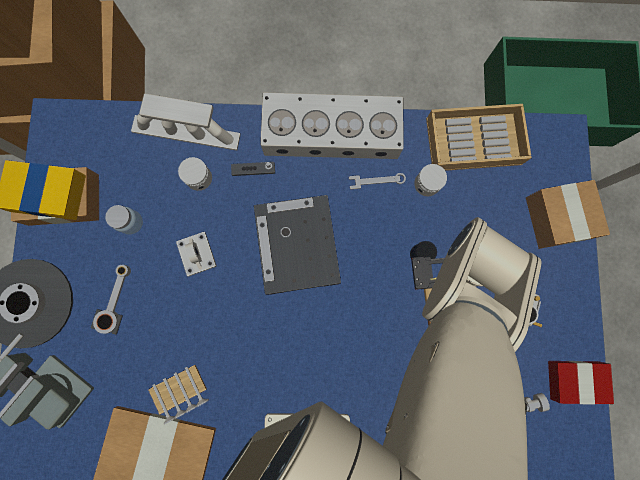

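```bash
python3 - <<'E'
from h import *
im=cv2.imread("pics/top5.png");crop(im,265,210,310,250,12,"pin5.png")
im=imaging.get_image("scene");crop(im,345,225,385,255,14,"pin5s.png")
E
```

View pics/pin5.png

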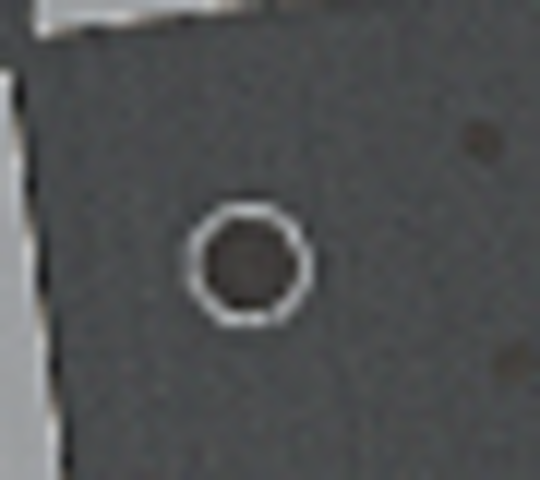

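View pics/pin5s.png

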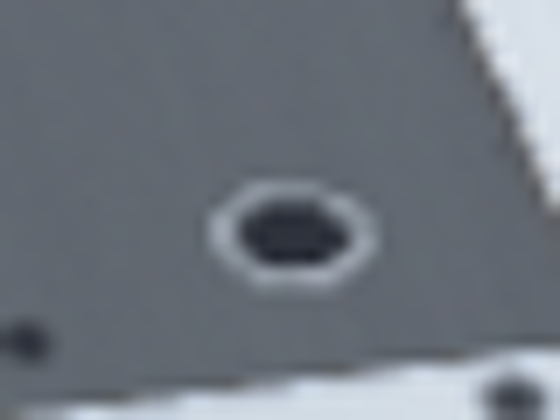

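```bash
python3 -m crank '[{"travel":[-0.2,0.6,-0.1],"turn":0},{"travel":[-0.2,0.95,-0.1],"turn":0},{"travel":[-0.2,0.95,-0.1],"turn":0},{"travel":[-0.2,0.95,0],"turn":0},{"travel":[-0.2,0.95,0],"turn":0},{"travel":[-0.2,0.95,0],"turn":0},{"travel":[-0.2,0.95,0],"turn":0},{"travel":[-0.2,0.95,0],"turn":0},{"travel":[-0.2,0.95,0],"turn":0},{"travel":[-0.2,0.95,0],"turn":0},{"travel":[-0.2,0.95,0],"turn":0},{"travel":[-0.2,0.95,0],"turn":0},{"travel":[0,0.4,0],"turn":-0.9},{"travel":[0,0.2,0],"turn":-0.9},{"travel":[0,0,0],"turn":-0.8},{"travel":[0,0,0],"turn":0}]'; python3 plan.py 520.6 309.1 200 201.3
python3 - <<'E'
from h import *
import pickle
print(ray(imaging.camera_info("top"),(285.1,231.5),45))
i=imaging.camera_info("wrist");im=imaging.get_image("wrist");cv2.imwrite("pics/w6.png",im);pickle.dump(i,open("w6.pkl","wb"))
E
```

```text
t: 12.7
ee_pos: [508.9, 308.2, 177.0]
orientation: [0.582, -3.052, 0.01]
ft_force: [0.2, -0.4, 0.3]
width: 87.7
t 12.7 p [508.9 308.2 177. ] yawx -158.4 tilt 2.0 F [ 0.2 -0.4  0.3] w 87.7
toolz [-0.0326 -0.0125 -0.9994] q [ 0.522  0.47   1.72   0.007  0.985 -1.43 ]
shift tool units [-0.209 -0.069 -0.467]
turn units 0.053
shift after turn [-0.209 -0.068 -0.467]
[580.06874024  68.50960221  45.        ]
```

View pics/w6.png

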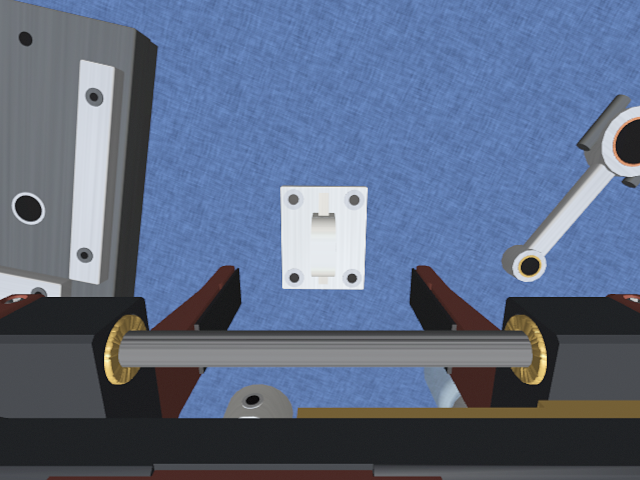

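The bracket foot is fully visible at (281–367, 187–290), and the fixture is also in view at left.

```bash
python3 - <<'E'
from h import *
import pickle
i=pickle.load(open("w6.pkl","rb"));im=cv2.imread("pics/w6.png");hsv=cv2.cvtColor(im,cv2.COLOR_BGR2HSV)
m=np.zeros(im.shape[:2],np.uint8);m[175:300,265:385]=(hsv[175:300,265:385,1]<80)
c=max(cv2.findContours(m,0,1)[0],key=cv2.contourArea).reshape(-1,2).astype(np.float32)
P=np.array([ray(i,p,14)[:2] for p in c],np.float32);r=cv2.minAreaRect(P);print(r);print(cv2.boxPoints(r))
print("lug top centre px ->",ray(i,(324,209),66))
E
```

```text
((516.166748046875, 310.4371032714844), (100.54434967041016, 80.33907318115234), 20.941858291625977)
[[454.85794 329.9849 ]
 [483.57278 254.95271]
 [577.4756  290.8893 ]
 [548.76074 365.9215 ]]
lug top centre px -> [482.56596503 298.28436218  66.        ]
```

```bash
python3 -m crank '[{"travel":[-0.1,0,0.3],"turn":0.05},{"travel":[0,0,0.6],"turn":0},{"travel":[0,0,0.6],"turn":0},{"travel":[0,0,0.3],"turn":0},{"travel":[0,0,0],"turn":0}]'; python3 plan.py 517.7 310.1 43 201.0
```

```text
t: 13.25
ee_pos: [510.8, 306.0, 79.0]
orientation: [0.55, -3.056, 0.011]
ft_force: [-0.6, 0.7, 0.8]
width: 87.8
t 13.25 p [510.8 306.   79. ] yawx -159.61 tilt 2.13 F [-0.6  0.7  0.8] w 87.8
toolz [-0.0347 -0.0135 -0.9993] q [ 0.517  0.612  1.758  0.007  0.808 -1.415]
shift tool units [-0.185  0.03   0.713]
turn units -0.107
shift after turn [-0.185  0.028  0.713]
```

```bash
python3 -m crank '[{"travel":[-0.15,0.03,0.2],"turn":-0.1},{"travel":[0,0,0.25],"turn":0},{"travel":[0,0,0.15],"turn":0},{"travel":[0,0,0],"turn":0}]'; python3 plan.py 517.7 310.1 43 201.0
```

```text
t: 13.65
ee_pos: [517.8, 309.3, 46.1]
orientation: [0.561, -3.055, 0.01]
ft_force: [-0.6, 0.0, 1.3]
width: 87.4
t 13.65 p [517.8 309.3  46.1] yawx -159.2 tilt 2.09 F [-0.6  0.   1.3] w 87.4
toolz [-0.034  -0.0131 -0.9993] q [ 0.516  0.672  1.746  0.008  0.76  -1.423]
shift tool units [-0.005  0.016  0.063]
turn units -0.035
shift after turn [-0.005  0.016  0.063]
```

```bash
python3 -m crank '[{"travel":[0,0.01,0.06],"turn":-0.03},{"travel":[0,0,0],"turn":0},{"travel":[0,0,0],"turn":0},{"travel":[0,0,0],"turn":0},{"travel":[0,0,0],"turn":0},{"travel":[0,0,0],"turn":0},{"travel":[0,0,0],"turn":0},{"travel":[0,0,0],"turn":0},{"travel":[0,0,0],"turn":0},{"travel":[0,0,0],"turn":0}]' -1; python3 plan.py 517.7 310.1 43 201.0
```

```text
t: 14.65
ee_pos: [518.7, 310.6, 45.2]
orientation: [0.566, -3.057, 0.009]
ft_force: [0.2, -0.4, 0.3]
width: 19.6
t 14.65 p [518.7 310.6  45.2] yawx -159.01 tilt 1.87 F [ 0.2 -0.4  0.3] w 19.6
toolz [-0.0306 -0.0113 -0.9995] q [ 0.517  0.673  1.745  0.008  0.755 -1.426]
shift tool units [ 0.021 -0.002  0.044]
turn units -0.002
shift after turn [ 0.021 -0.002  0.044]
```

```bash
python3 -m crank '[{"travel":[0,0,-0.3],"turn":0},{"travel":[0,0,-0.6],"turn":0},{"travel":[0,0,-0.6],"turn":0},{"travel":[0,0,-0.3],"turn":0},{"travel":[0,0,0],"turn":0.7},{"travel":[0,0,0],"turn":0.7},{"travel":[0,0,0],"turn":0.6},{"travel":[0,0,0],"turn":0}]'; python3 plan.py 573.2 60.2 140 189.55
```

```text
t: 15.45
ee_pos: [519.3, 310.3, 142.2]
orientation: [0.247, -3.096, 0.017]
ft_force: [0.4, -0.2, -4.2]
width: 19.8
t 15.45 p [519.3 310.3 142.2] yawx -170.9 tilt 2.14 F [ 0.4 -0.2 -4.2] w 19.8
toolz [-0.0347 -0.0136 -0.9993] q [ 0.516  0.531  1.714  0.007  0.933 -1.217]
shift tool units [-0.275 -5.109  0.075]
turn units -0.078
shift after turn [-0.235 -5.111  0.075]
```

```bash
python3 -m crank '[{"travel":[-0.05,-0.5,0],"turn":0},{"travel":[-0.05,-0.8,0],"turn":0},{"travel":[-0.05,-0.8,0],"turn":0},{"travel":[-0.05,-0.8,0],"turn":0},{"travel":[-0.05,-0.8,0],"turn":0},{"travel":[0,-0.7,0],"turn":0},{"travel":[0,-0.4,0],"turn":0},{"travel":[0,0,0],"turn":0}]'; python3 plan.py 573.2 60.2 140 189.55
```

```text
t: 16.25
ee_pos: [571.7, 68.1, 146.2]
orientation: [0.275, -3.094, 0.016]
ft_force: [0.1, 0.7, -4.5]
width: 19.6
t 16.25 p [571.7  68.1 146.2] yawx -169.84 tilt 2.13 F [ 0.1  0.7 -4.5] w 19.6
toolz [-0.0348 -0.0133 -0.9993] q [ 0.103  0.489  1.78  -0.012  0.909 -1.638]
shift tool units [-0.006 -0.16   0.125]
turn units 0.106
shift after turn [-0.008 -0.16   0.125]
```

```bash
python3 -m crank '[{"travel":[-0.02,-0.16,0],"turn":0.1},{"travel":[0,0,0],"turn":0}]'; python3 plan.py 573.2 60.2 140 189.55
python3 - <<'E'
from h import *
import pickle
i=imaging.camera_info("wrist");im=imaging.get_image("wrist");cv2.imwrite("pics/w7.png",im);pickle.dump(i,open("w7.pkl","wb"))
im=imaging.get_image("scene");crop(im,280,150,440,290,5,"scene7c.png")
E
```

```text
t: 16.45
ee_pos: [573.9, 60.2, 146.5]
orientation: [0.26, -3.094, 0.016]
ft_force: [-0.2, 0.3, -4.3]
width: 19.8
t 16.45 p [573.9  60.2 146.5] yawx -170.4 tilt 2.16 F [-0.2  0.3 -4.3] w 19.8
toolz [-0.0353 -0.013  -0.9993] q [ 0.089  0.49   1.776 -0.012  0.911 -1.642]
shift tool units [0.009 0.003 0.13 ]
turn units 0.008
shift after turn [0.009 0.003 0.13 ]
```

View pics/w7.png

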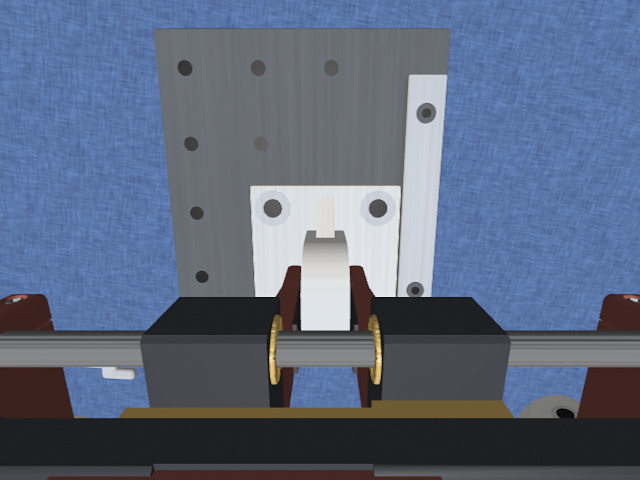

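View pics/scene7c.png

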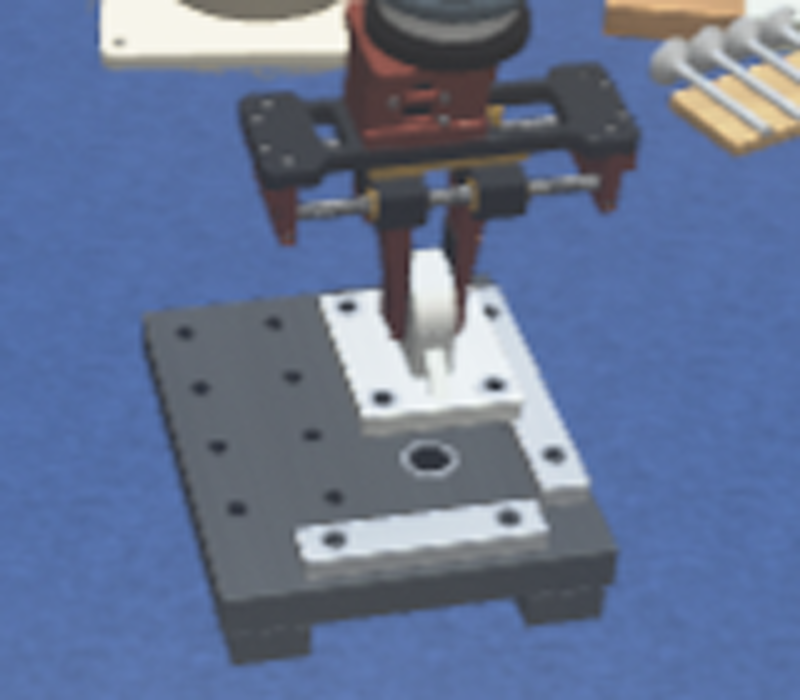

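```bash
python3 - <<'E'
from h import *
im=cv2.imread("pics/w7.png");crop(im,340,60,460,200,5,"w7c.png");crop(im,235,170,345,300,5,"w7d.png")
E
```

```text
(no output)
```

View pics/w7c.png

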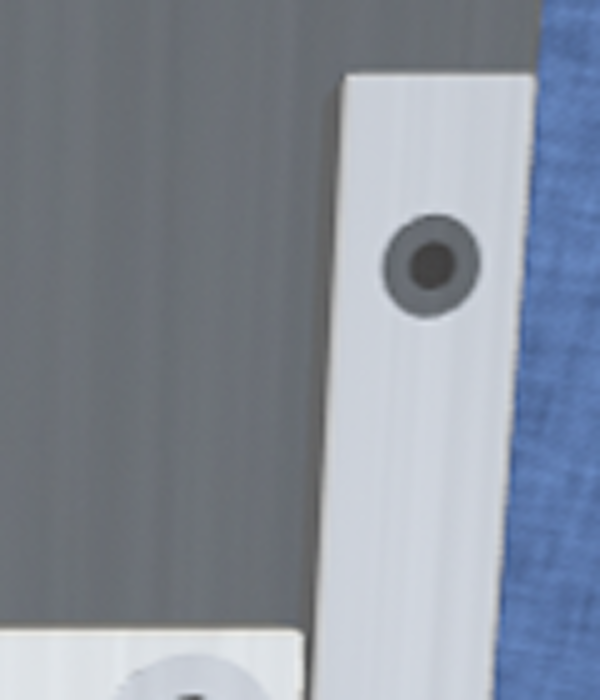

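```bash
python3 - <<'E'
from h import *
import pickle
i=pickle.load(open("w7.pkl","rb"))
f=lambda x,y:((x+.5)/5-.5+340,(y+.5)/5-.5+60)
a=ray(i,f(345,78),59);b=ray(i,f(314,680),59)
print("fence",a,b,np.degrees(np.arctan2(*(b-a)[[1,0]])))
o=ray(i,f(533,78),59);print("outer end",o,np.linalg.norm(o-a))
zt=146.5-45.2+14
c=ray(i,f(304,632),zt);d=ray(i,(250.6,186),zt);print("foot rear corners",c,d,np.linalg.norm(c-d),"edge dir",np.degrees(np.arctan2(*(c-d)[[1,0]]))-90)
e=ray(i,(397.2,295),zt);print("foot edge +y yaw",np.degrees(np.arctan2(*(e-c)[[1,0]])))
# in fixture axes with yaw from fence
th=np.radians(9.6);R=np.array([[np.cos(th),np.sin(th)],[-np.sin(th),np.cos(th)]])
print("fix-frame: corner - fence end(a): (x,y)",R@(c-a)[:2],"fence end is at y=70 and x=?")
# plate -x edge corners
p=ray(i,(155,29),45);q=ray(i,(450,29),45);print("plate back",p,q,np.linalg.norm(p-q))
print("corner rel plate back edge x:",R@(c-p)[:2])
E
```

```text
fence [448.02449067  94.08523005  59.        ] [524.34002983 106.72707393  59.        ] 9.405764259742462
outer end [444.06795774 117.92271441  59.        ] 24.163605139396285
foot rear corners [516.24777843  91.37322314 115.3       ] [529.28105369  13.83849247 115.3       ] 78.62252046130612 edge dir 9.541983049683367
foot edge +y yaw 10.591463419992705
fix-frame: corner - fence end(a): (x,y) [ 66.81561338 -14.05154027] fence end is at y=70 and x=?
plate back [444.0639846  -76.31606131  45.        ] [412.05044156 117.49688095  45.        ] 196.43910894880298
corner rel plate back edge x: [ 99.13826647 153.30296909]
```

The foot is about 14 mm from the long fence and 11 mm from the short one, parallel to within 0.2°. Lowering it now.

```bash
python3 -m crank '[{"travel":[0,0,0.25],"turn":0},{"travel":[0,0,0.35],"turn":0},{"travel":[0,0,0.25],"turn":0},{"travel":[0,0,0.05],"turn":0}]'; python3 plan.py 573.2 60.2 90 189.55
```

```text
t: 16.95
ee_pos: [571.5, 63.6, 98.5]
orientation: [0.269, -3.094, 0.014]
ft_force: [0.1, -0.1, -3.2]
width: 19.9
t 16.95 p [571.5  63.6  98.5] yawx -170.08 tilt 2.13 F [ 0.1 -0.1 -3.2] w 19.9
toolz [-0.035  -0.0124 -0.9993] q [ 0.095  0.559  1.8   -0.012  0.818 -1.641]
shift tool units [-0.028 -0.071  0.17 ]
turn units 0.064
shift after turn [-0.028 -0.071  0.17 ]
```

```bash
python3 -m crank '[{"travel":[0,-0.03,0.08],"turn":0.06},{"travel":[0,0,0.05],"turn":0}]'; python3 -m crank '[{"travel":[0,0,0.05],"turn":0}]';python3 -m crank '[{"travel":[0,0,0.04],"turn":0}]'; python3 plan.py 573.2 60.2 90 189.55
```

```text
t: 17.15
ee_pos: [571.2, 62.5, 90.9]
orientation: [0.26, -3.093, 0.015]
ft_force: [-0.3, -0.3, -3.8]
width: 19.7
t: 17.25
ee_pos: [572.1, 62.6, 90.0]
orientation: [0.26, -3.095, 0.014]
ft_force: [-7.2, -1.9, 34.3]
width: 19.8
t: 17.35
ee_pos: [573.3, 62.8, 90.2]
orientation: [0.26, -3.098, 0.014]
ft_force: [-3.6, 0.2, 13.6]
width: 20.3
t 17.35 p [573.3  62.8  90.2] yawx -170.42 tilt 1.95 F [-3.6  0.2 13.6] w 20.3
toolz [-0.032  -0.0116 -0.9994] q [ 0.093  0.573  1.801 -0.012  0.8   -1.637]
shift tool units [ 0.011 -0.05   0.004]
turn units 0.005
shift after turn [ 0.011 -0.05   0.004]
```

```bash
python3 -m crank '[{"travel":[0,0.06,0],"turn":0},{"travel":[0,0.06,0],"turn":0}]'; python3 -m crank '[{"travel":[0,0.05,0],"turn":0}]';python3 -m crank '[{"travel":[0,0.05,0],"turn":0}]'; python3 plan.py 583.1 74 90 189.55
```

```text
t: 17.55
ee_pos: [573.7, 68.7, 91.8]
orientation: [0.259, -3.101, 0.014]
ft_force: [-0.4, -0.2, -3.5]
width: 19.6
t: 17.65
ee_pos: [573.4, 71.4, 91.9]
orientation: [0.259, -3.102, 0.014]
ft_force: [-0.1, 0.7, -3.8]
width: 19.9
t: 17.75
ee_pos: [572.9, 73.7, 91.8]
orientation: [0.26, -3.102, 0.015]
ft_force: [1.9, -15.6, -1.5]
width: 19.9
t 17.75 p [572.9  73.7  91.8] yawx -170.43 tilt 1.76 F [  1.9 -15.6  -1.5] w 19.9
toolz [-0.0281 -0.0121 -0.9995] q [ 0.112  0.571  1.801 -0.012  0.8   -1.617]
shift tool units [-0.202 -0.027  0.03 ]
turn units 0.004
shift after turn [-0.202 -0.027  0.03 ]
```

```bash
python3 -m crank '[{"travel":[-0.06,0,0.03],"turn":0},{"travel":[-0.06,0.01,0.02],"turn":0}]'; python3 -m crank '[{"travel":[-0.05,0.01,0.01],"turn":0}]';python3 -m crank '[{"travel":[-0.05,0.01,0.01],"turn":0}]'; python3 plan.py 583.1 74 90 189.55
```

```text
t: 17.95
ee_pos: [578.5, 74.4, 90.3]
orientation: [0.261, -3.1, 0.018]
ft_force: [-4.9, -6.5, 18.9]
width: 19.7
t: 18.05
ee_pos: [581.2, 75.0, 90.5]
orientation: [0.261, -3.1, 0.019]
ft_force: [-1.8, -4.0, 2.1]
width: 19.9
t: 18.15
ee_pos: [581.9, 75.1, 90.4]
orientation: [0.26, -3.096, 0.02]
ft_force: [-14.4, -8.8, 18.0]
width: 19.6
t 18.15 p [581.9  75.1  90.4] yawx -170.41 tilt 2.13 F [-14.4  -8.8  18. ] w 19.6
toolz [-0.0336 -0.0158 -0.9993] q [ 0.114  0.585  1.776 -0.016  0.816 -1.613]
shift tool units [-0.021 -0.025  0.008]
turn units 0.008
shift after turn [-0.021 -0.025  0.008]
```

```bash
cat > ff.py <<'E'
from h import *
o=ctrl.get_obs();c,s=np.cos(.167),np.sin(.167);F=o["ft_force"]
print("push toward short(x) %.1f long(y) %.1f fz %.1f"%(-(c*F[0]+s*F[1]),-(-s*F[0]+c*F[1]),F[2]),o["ee_pos"].round(1),o["moment"].round(2),o["t"])
E
python3 ff.py; python3 -m crank '[{"travel":[-0.04,0.05,0.01],"turn":0}]'; python3 ff.py;  python3 -m crank '[{"travel":[-0.04,0.05,0.01],"turn":0}]'; python3 ff.py
```

```text
push toward short(x) 15.7 long(y) 6.3 fz 18.0 [581.9  75.1  90.4] [-0.92  2.3  -0.09] 18.15
t: 18.25
ee_pos: [581.9, 75.4, 90.6]
orientation: [0.261, -3.091, 0.026]
ft_force: [-8.8, -23.8, 17.3]
width: 20.2
push toward short(x) 12.7 long(y) 22.0 fz 17.3 [581.9  75.4  90.6] [-3.73  1.02 -0.06] 18.25
t: 18.35
ee_pos: [582.0, 75.4, 90.9]
orientation: [0.261, -3.088, 0.032]
ft_force: [-8.0, -18.6, 13.9]
width: 19.7
push toward short(x) 10.9 long(y) 17.0 fz 13.9 [582.   75.4  90.9] [-2.64  1.02 -0.1 ] 18.35
```

```bash
python3 plan.py 583.1 74 90 189.55; python3 - <<'E'
from h import *
import pickle
i=imaging.camera_info("wrist");im=imaging.get_image("wrist");cv2.imwrite("pics/w8.png",im);pickle.dump(i,open("w8.pkl","wb"))
im=imaging.get_image("scene");crop(im,280,150,440,290,5,"scene8c.png")
o=ctrl.get_obs();R,_=cv2.Rodrigues(o["orientation"]);c,s=np.cos(.167),np.sin(.167);z=R[:,2]
print("pitch,roll deg",np.degrees([c*z[0]+s*z[1],-s*z[0]+c*z[1]]))
E
python3 ff.py
```

```text
t 18.35 p [582.   75.4  90.9] yawx -170.34 tilt 2.72 F [ -8.  -18.6  13.9] w 19.7
toolz [-0.041  -0.0241 -0.9989] q [ 0.118  0.587  1.77  -0.026  0.828 -1.604]
shift tool units [-0.017 -0.032  0.017]
turn units 0.018
shift after turn [-0.017 -0.032  0.017]
pitch,roll deg [-2.53936973 -0.96557739]
push toward short(x) 11.2 long(y) 15.8 fz 14.0 [582.1  75.5  90.9] [-2.59  1.19 -0.15] 18.45
```

View pics/w8.png

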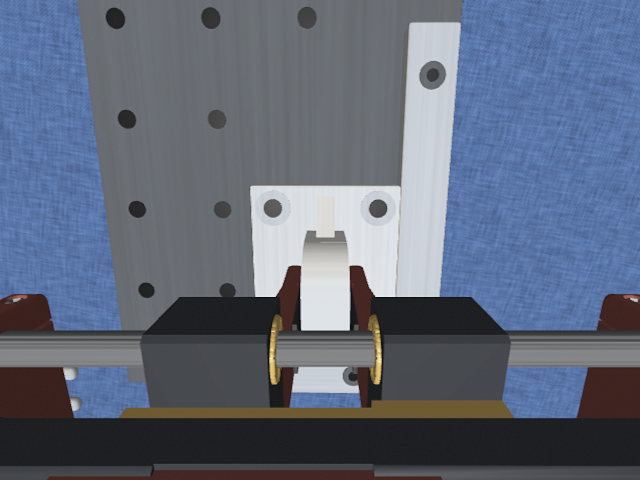

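View pics/scene8c.png

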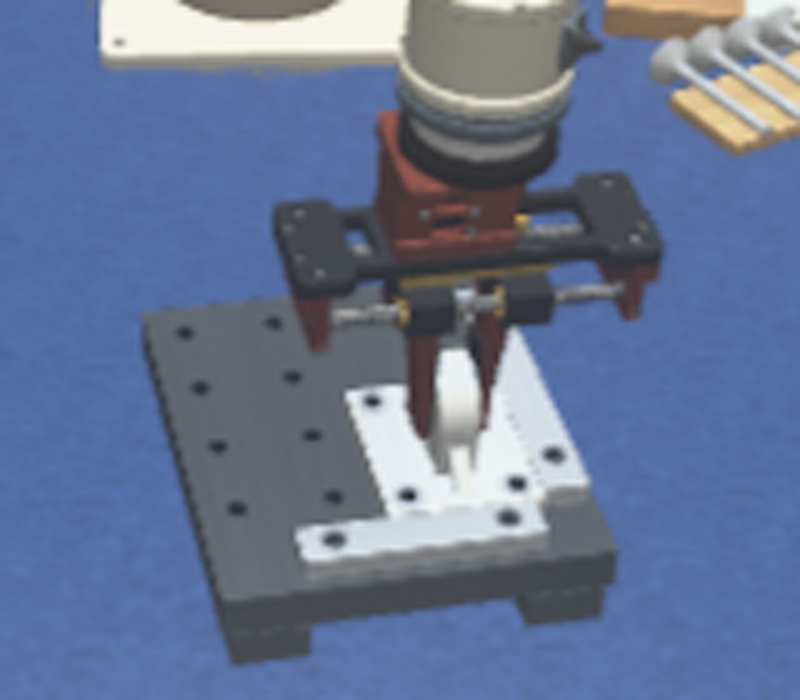

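Both edges appear to bear on the fences. But since the grasp, the tool has rolled about 1° and pitched 0.7°, and z is up 0.8 mm, so the foot may be lifting off the plate. I'll ease the side push and press down to flatten it.

```bash
cat >> ff.py <<'E'
R,_=cv2.Rodrigues(o["orientation"]);z=R[:,2]
print("pitch(ref -1.87),roll(ref 0) deg",np.degrees([c*z[0]+s*z[1],-s*z[0]+c*z[1]]).round(2),"yaw err",(np.degrees(np.arctan2(R[1,0],R[0,0]))+170.45).round(2))
E
python3 -m crank '[{"travel":[0,-0.02,0.04],"turn":0}]'>/dev/null; python3 ff.py; python3 -m crank '[{"travel":[0,0,0.06],"turn":0}]'>/dev/null; python3 ff.py;python3 -m crank '[{"travel":[0,0,0.06],"turn":0}]'>/dev/null; python3 ff.py
```

```text
push toward short(x) 4.5 long(y) -5.9 fz 19.5 [581.9  74.4  90.3] [ 1.87  1.   -0.16] 18.55
pitch(ref -1.87),roll(ref 0) deg [-2.56 -0.9 ] yaw err 0.0
push toward short(x) 12.9 long(y) 4.2 fz 39.7 [582.   74.1  89.9] [-0.13  2.14 -0.1 ] 18.65
pitch(ref -1.87),roll(ref 0) deg [-2.56 -0.89] yaw err -0.06
push toward short(x) 12.4 long(y) -0.1 fz 33.2 [582.1  74.1  89.9] [ 0.53  2.13 -0.07] 18.75
pitch(ref -1.87),roll(ref 0) deg [-2.55 -0.86] yaw err -0.12
```

With the side push off, z is back to 89.9. The wrench puts the contact resultant about 16 mm from the foot's centre, inside the ±40 mm foot, so the foot lies flat under this downforce. I'll now seat it with the downforce kept on.

```bash
python3 -m crank '[{"travel":[-0.02,0.03,0.05],"turn":0.01}]'>/dev/null; python3 ff.py; python3 -m crank '[{"travel":[-0.02,0.03,0.05],"turn":0}]'>/dev/null; python3 ff.py
```

```text
push toward short(x) 15.4 long(y) 8.9 fz 26.7 [582.   74.8  90.1] [-1.09  2.18 -0.06] 18.85
pitch(ref -1.87),roll(ref 0) deg [-2.66 -0.91] yaw err -0.2
push toward short(x) 13.0 long(y) 10.1 fz 27.5 [582.   75.1  90.1] [-1.46  1.91 -0.01] 18.95
pitch(ref -1.87),roll(ref 0) deg [-2.77 -1.  ] yaw err -0.2
```

```bash
python3 -m crank '[{"travel":[0.01,-0.01,0.06],"turn":0},{"travel":[0,-0.01,0.06],"turn":0},{"travel":[0,0,0.06],"turn":0},{"travel":[0,0,0.06],"turn":0},{"travel":[0,0,0.06],"turn":0},{"travel":[0,0,0.06],"turn":0},{"travel":[0,0,0.06],"turn":0},{"travel":[0,0,0.06],"turn":0}]'>/dev/null; python3 ff.py
```

```text
push toward short(x) 11.4 long(y) 2.3 fz 27.8 [582.   74.7  89.9] [0.27 1.99 0.16] 19.75
pitch(ref -1.87),roll(ref 0) deg [-2.6 -0.8] yaw err -0.39
```

```bash
python3 -m crank '[{"travel":[0.03,-0.04,0.05],"turn":0.04},{"travel":[0.03,-0.04,0.06],"turn":0.03},{"travel":[0.03,-0.04,0.06],"turn":0.02},{"travel":[0.03,-0.04,0.06],"turn":0}]'>/dev/null; python3 ff.py; python3 -m crank '[{"travel":[0.03,-0.04,0.06],"turn":0},{"travel":[0.03,-0.04,0.06],"turn":0},{"travel":[0.03,-0.04,0.06],"turn":0},{"travel":[0.03,-0.04,0.06],"turn":0}]'>/dev/null; python3 ff.py
```

```text
push toward short(x) 4.6 long(y) -7.7 fz 21.8 [582.   71.7  89.9] [1.52 1.57 0.15] 20.15
pitch(ref -1.87),roll(ref 0) deg [-1.87 -0.36] yaw err -1.02
push toward short(x) 4.4 long(y) -7.5 fz 25.4 [582.8  69.6  89.7] [0.79 1.46 0.18] 20.55
pitch(ref -1.87),roll(ref 0) deg [-1.06  0.05] yaw err -1.01
```

```bash
python3 -m crank '[{"travel":[0,0,0],"turn":-0.1},{"travel":[0,0,0],"turn":-0.08}]'>/dev/null; python3 ff.py; python3 -m crank '[{"travel":[0,0.05,0],"turn":0}]'>/dev/null; python3 ff.py
```

```text
push toward short(x) 1.3 long(y) -0.2 fz -4.0 [582.9  70.6  90.5] [ 0.01  0.18 -0.11] 20.75
pitch(ref -1.87),roll(ref 0) deg [-1.01  0.09] yaw err 0.1
push toward short(x) 0.1 long(y) -0.1 fz -4.3 [582.3  73.1  90. ] [ 0.02 -0.   -0.03] 20.85
pitch(ref -1.87),roll(ref 0) deg [-1.03  0.09] yaw err 0.09
```

```bash
python3 -m crank '[{"travel":[0,0.03,0.03],"turn":0}]'>/dev/null; python3 ff.py; python3 -m crank '[{"travel":[-0.02,0.02,0.05],"turn":0}]'>/dev/null; python3 ff.py;python3 -m crank '[{"travel":[-0.03,0.02,0.05],"turn":0}]'>/dev/null; python3 ff.py
```

```text
push toward short(x) 9.3 long(y) 8.3 fz 31.3 [582.5  74.1  89.7] [-1.73  1.67 -0.2 ] 20.95
pitch(ref -1.87),roll(ref 0) deg [-1.02  0.02] yaw err 0.11
push toward short(x) 17.6 long(y) 8.5 fz 38.7 [582.7  74.2  89.5] [-1.58  2.49 -0.18] 21.05
pitch(ref -1.87),roll(ref 0) deg [-1.17 -0.07] yaw err 0.12
push toward short(x) 17.0 long(y) 7.7 fz 33.5 [582.9  74.2  89.4] [-1.08  2.33 -0.21] 21.15
pitch(ref -1.87),roll(ref 0) deg [-1.34 -0.15] yaw err 0.09
```

```bash
python3 -m crank '[{"travel":[-0.02,0.035,0.03],"turn":0}]'>/dev/null; python3 ff.py; python3 -m crank '[{"travel":[-0.02,0.035,0.035],"turn":0}]'>/dev/null; python3 ff.py
```

```text
push toward short(x) 9.0 long(y) 5.2 fz 13.3 [582.8  75.   89.6] [-0.66  0.94 -0.06] 21.25
pitch(ref -1.87),roll(ref 0) deg [-1.45 -0.21] yaw err 0.05
push toward short(x) 12.6 long(y) 13.7 fz 23.3 [582.8  75.1  89.5] [-1.91  1.46 -0.05] 21.35
pitch(ref -1.87),roll(ref 0) deg [-1.56 -0.34] yaw err 0.05
```

```bash
python3 - <<'E'
from h import *
import pickle
i=imaging.camera_info("wrist");im=imaging.get_image("wrist");cv2.imwrite("pics/w9.png",im);pickle.dump(i,open("w9.pkl","wb"));crop(im,340,120,450,240,5,"w9c.png")
im=imaging.get_image("scene");cv2.imwrite("pics/scene9.png",im);crop(im,330,210,400,270,10,"scene9c.png")
E
python3 ff.py
```

```text
push toward short(x) 11.8 long(y) 10.3 fz 22.2 [582.8  75.1  89.5] [-1.42  1.36 -0.07] 21.45
pitch(ref -1.87),roll(ref 0) deg [-1.56 -0.33] yaw err 0.04
```

View pics/w9c.png

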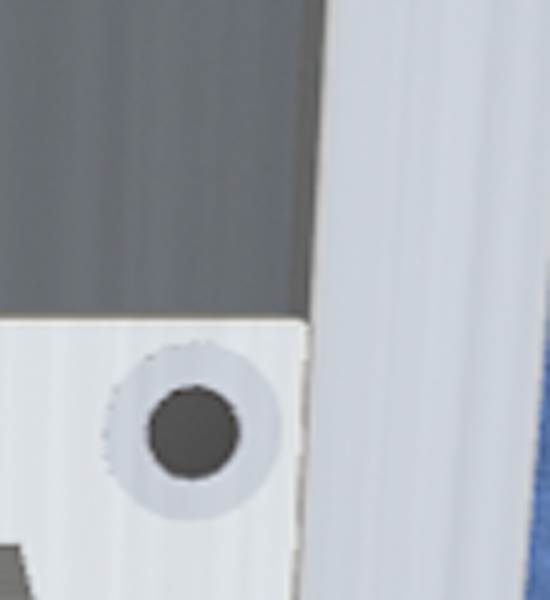

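View pics/scene9c.png

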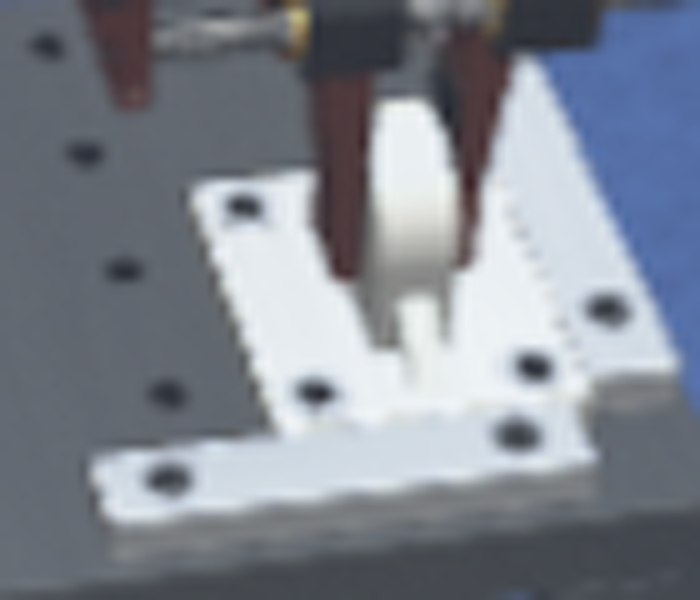

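View pics/scene9.png

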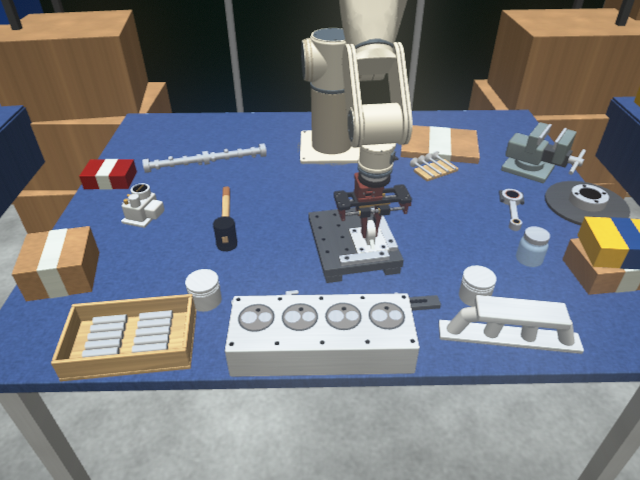

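```bash
python3 - <<'E'
from h import *
im=cv2.imread("pics/w8.png");crop(im,340,120,450,240,5,"w8c.png")
im=cv2.imread("pics/w9.png");crop(im,380,170,420,300,6,"w9e.png")
E
```

```text
(no output)
```

View pics/w8c.png

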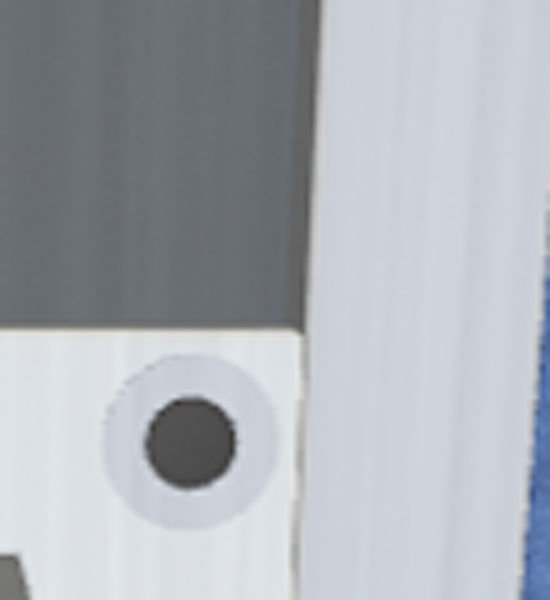

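View pics/w9e.png

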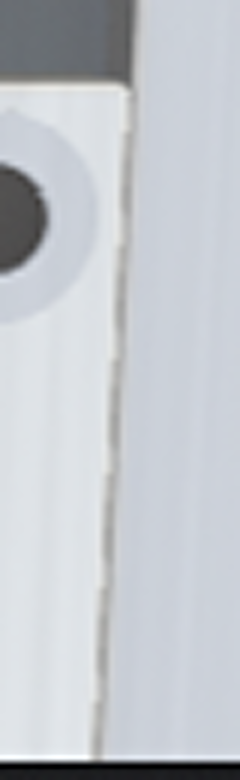

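```bash
python3 -m crank '[{"travel":[-0.02,0.055,0.02],"turn":0}]'>/dev/null; python3 ff.py; python3 -m crank '[{"travel":[-0.03,0.045,0.045],"turn":0}]'>/dev/null; python3 ff.py
```

```text
push toward short(x) 8.4 long(y) 19.0 fz 12.8 [582.9  75.3  89.8] [-3.04  0.53 -0.04] 21.55
pitch(ref -1.87),roll(ref 0) deg [-1.66 -0.53] yaw err 0.06
push toward short(x) 16.0 long(y) 12.5 fz 34.8 [583.   75.3  89.4] [-1.88  2.26 -0.12] 21.65
pitch(ref -1.87),roll(ref 0) deg [-1.83 -0.7 ] yaw err 0.05
```

```bash
python3 -m crank '[{"travel":[-0.03,0.045,0.03],"turn":0}]'>/dev/null; python3 ff.py; python3 - <<'E'
from h import *
import pickle
i=imaging.camera_info("wrist");im=imaging.get_image("wrist");cv2.imwrite("pics/w10.png",im);crop(im,380,170,420,300,6,"w10e.png")
im=imaging.get_image("scene");cv2.imwrite("pics/scene10.png",im)
im=imaging.get_image("top");cv2.imwrite("pics/top10.png",im)
E
python3 ff.py
```

```text
push toward short(x) 12.9 long(y) 11.5 fz 21.3 [583.1  75.4  89.6] [-1.52  1.61 -0.05] 21.75
pitch(ref -1.87),roll(ref 0) deg [-2.01 -0.85] yaw err 0.01
push toward short(x) 12.8 long(y) 13.5 fz 23.8 [583.1  75.4  89.6] [-1.74  1.61 -0.1 ] 21.9
pitch(ref -1.87),roll(ref 0) deg [-2.01 -0.85] yaw err 0.03
```

View pics/w10e.png

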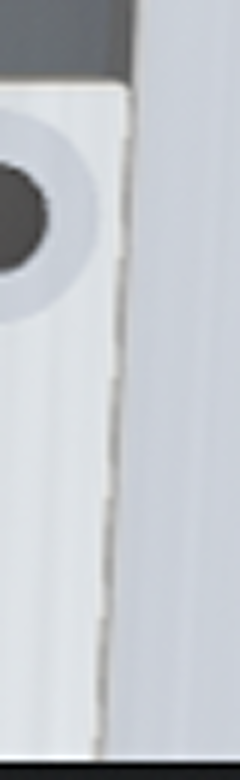

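View pics/top10.png

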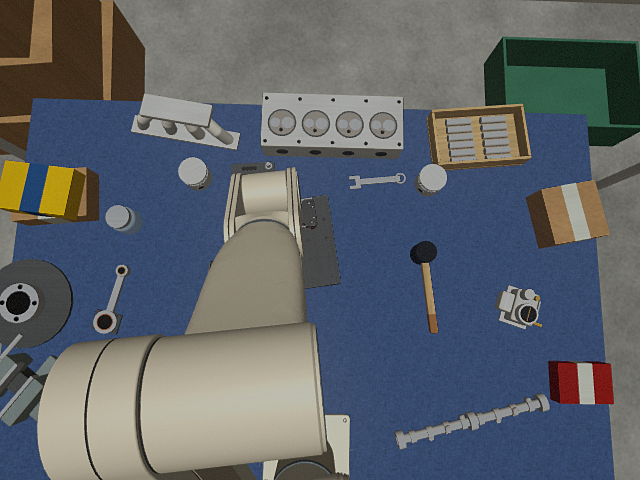

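Forces are 12.8 and 13.5 N with 24 N down. The tool roll has crept to −0.85°, so I'll check whether the bracket is rolled with it: if it lies flat, its foot edges should have shifted in the wrist image since the free carry (w7).

```bash
python3 - <<'E'
from h import *
for n in("w7","w8","w9","w10"):
    g=cv2.GaussianBlur(cv2.cvtColor(cv2.imread(f"pics/{n}.png"),cv2.COLOR_BGR2GRAY),(3,3),0).astype(float)
    def edge(v,lo,hi,s):
        d=np.clip(s*np.gradient(v)[lo:hi],0,None);k=d.argmax();w=slice(max(k-2,0),k+3);return lo+(np.arange(len(d))[w]*d[w]).sum()/d[w].sum()
    L=np.mean([edge(g[y],240,262,1) for y in range(215,280)]);Rr=np.mean([edge(g[y],390,402,-1) for y in range(215,280)])
    tl=np.mean([edge(g[:,x],175,200,1) for x in range(258,275)]);tr=np.mean([edge(g[:,x],175,200,1) for x in range(370,392)])
    lugL=np.mean([edge(g[y],294,310,1) for y in range(245,262)]);lugR=np.mean([edge(g[y],340,358,-1) for y in range(245,262)])
    print(n,"L %.2f R %.2f w %.2f | rear edge row left %.2f right %.2f | lug %.2f %.2f"%(L,Rr,Rr-L,tl,tr,lugL,lugR))
E
```

```text
w7 L 252.47 R 397.09 w 144.62 | rear edge row left 185.24 right 185.23 | lug 295.35 351.08
w8 L 252.47 R 396.58 w 144.11 | rear edge row left 185.19 right 185.40 | lug nan 350.97
w9 L 252.22 R 397.01 w 144.80 | rear edge row left 183.06 right 183.17 | lug 295.24 352.19
w10 L 252.34 R 397.20 w 144.87 | rear edge row left 182.94 right 183.03 | lug 295.15 352.27<stdin>:5: RuntimeWarning: invalid value encountered in scalar divide
```

The foot hasn't moved sideways in the grip, so the bracket is rolled about 0.8° with the tool; the repeated side-load rows build up that lean. I'll ease it off, flatten it again, and then seat it with as few push rows as possible.

```bash
python3 -m crank '[{"travel":[0.02,-0.04,0.05],"turn":0},{"travel":[0.02,-0.04,0.06],"turn":0},{"travel":[0.02,-0.04,0.06],"turn":0},{"travel":[0.02,-0.04,0.06],"turn":0},{"travel":[0.02,-0.04,0.06],"turn":0},{"travel":[0.02,-0.04,0.06],"turn":0}]'>/dev/null; python3 ff.py; python3 -m crank '[{"travel":[0.02,-0.04,0.06],"turn":0},{"travel":[0.02,-0.04,0.06],"turn":0},{"travel":[0.02,-0.04,0.06],"turn":0},{"travel":[0.02,-0.04,0.06],"turn":0}]'>/dev/null; python3 ff.py
```

```text
push toward short(x) 5.9 long(y) -8.2 fz 27.3 [584.   70.5  89.1] [1.36 1.8  0.2 ] 22.5
pitch(ref -1.87),roll(ref 0) deg [-1.25 -0.12] yaw err -0.37
push toward short(x) 7.0 long(y) -8.6 fz 26.1 [584.6  68.1  89. ] [0.46 1.66 0.26] 22.9
pitch(ref -1.87),roll(ref 0) deg [-0.75  0.2 ] yaw err -0.29
```

```bash
python3 - <<'E'
from h import *
cv2.imwrite("pics/w11.png",imaging.get_image("wrist"))
E
python3 -m crank '[{"travel":[0,0.03,0.0],"turn":-0.05},{"travel":[0,0.05,0.02],"turn":0}]'>/dev/null; python3 ff.py; python3 -m crank '[{"travel":[0,0.035,0.01],"turn":0}]'>/dev/null; python3 ff.py
```

```text
push toward short(x) 4.3 long(y) 3.8 fz 10.4 [584.   72.2  89. ] [-1.4   0.92 -0.15] 23.15
pitch(ref -1.87),roll(ref 0) deg [-0.73  0.17] yaw err 0.02
push toward short(x) 4.9 long(y) 4.1 fz 12.7 [583.7  73.6  89. ] [-1.3   0.96 -0.08] 23.25
pitch(ref -1.87),roll(ref 0) deg [-0.75  0.1 ] yaw err 0.03
```

```bash
python3 -m crank '[{"travel":[-0.03,0.045,0.02],"turn":0}]'>/dev/null; python3 ff.py; python3 -m crank '[{"travel":[-0.035,0.05,0.03],"turn":0}]'>/dev/null; python3 ff.py
```

```text
push toward short(x) 17.0 long(y) 10.0 fz 27.7 [583.6  74.8  88.9] [-1.85  2.2  -0.17] 23.35
pitch(ref -1.87),roll(ref 0) deg [-0.97  0.01] yaw err 0.04
push toward short(x) 16.7 long(y) 19.8 fz 30.1 [583.7  75.2  88.9] [-3.15  1.85 -0.13] 23.45
pitch(ref -1.87),roll(ref 0) deg [-1.18 -0.18] yaw err 0.08
```

```bash
python3 -m crank '[{"travel":[-0.028,0.04,0.03],"turn":0}]'>/dev/null; python3 ff.py; python3 - <<'E'
from h import *
cv2.imwrite("pics/w12.png",imaging.get_image("wrist"));im=imaging.get_image("scene");cv2.imwrite("pics/scene12.png",im);crop(im,330,210,400,270,10,"scene12c.png")
for n in("w7","w10","w11","w12"):
    g=cv2.GaussianBlur(cv2.cvtColor(cv2.imread(f"pics/{n}.png"),cv2.COLOR_BGR2GRAY),(3,3),0).astype(float)
    def edge(v,lo,hi,s):
        d=np.clip(s*np.gradient(v)[lo:hi],0,None);k=d.argmax();w=slice(max(k-2,0),k+3);return lo+(np.arange(len(d))[w]*d[w]).sum()/d[w].sum()
    L=np.mean([edge(g[y],240,262,1) for y in range(215,280)]);Rr=np.mean([edge(g[y],390,402,-1) for y in range(215,280)])
    tl=np.mean([edge(g[:,x],175,200,1) for x in range(258,275)]);tr=np.mean([edge(g[:,x],175,200,1) for x in range(370,392)])
    print(n,"L %.2f R %.2f | rear row %.2f %.2f"%(L,Rr,tl,tr))
E
python3 ff.py
```

```text
push toward short(x) 13.1 long(y) 12.3 fz 25.3 [583.7  75.2  88.9] [-1.63  1.69 -0.17] 23.55
pitch(ref -1.87),roll(ref 0) deg [-1.36 -0.33] yaw err 0.06
w7 L 252.47 R 397.09 | rear row 185.24 185.23
w10 L 252.34 R 397.20 | rear row 182.94 183.03
w11 L 251.53 R 397.83 | rear row 181.36 180.92
w12 L 252.04 R 397.42 | rear row 181.17 181.30
push toward short(x) 14.0 long(y) 11.7 fz 24.5 [583.7  75.2  88.8] [-1.68  1.71 -0.06] 23.65
pitch(ref -1.87),roll(ref 0) deg [-1.36 -0.33] yaw err 0.05
```

View pics/scene12c.png

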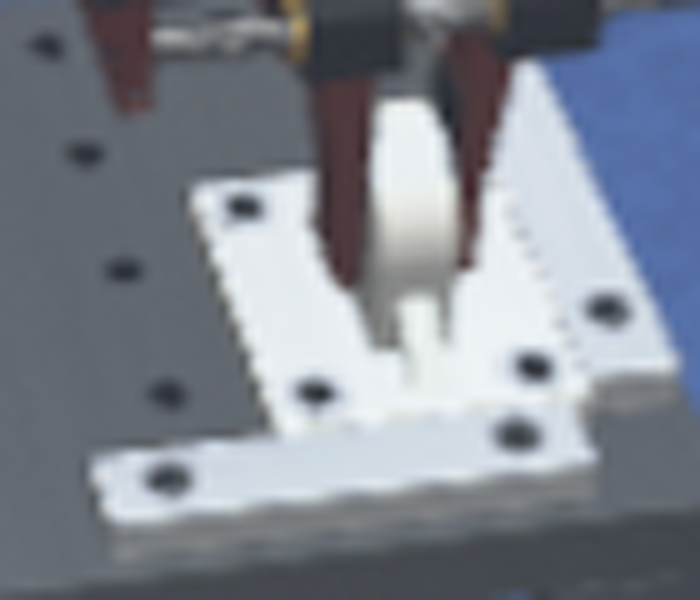

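View pics/w12.png

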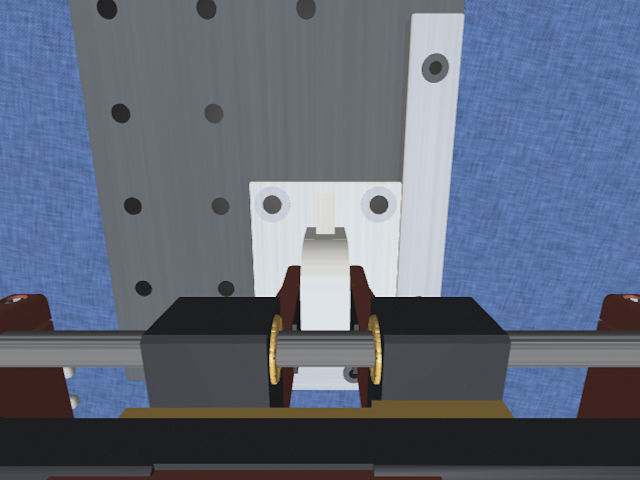

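The foot meets both fences in the scene view: the long one along crop (500,180)–(590,380) and the short one along (270,430)–(580,400). The push is steady at 14.0 and 11.7 N with 24.5 N down, and the lean is about 0.3°. Handing in.

```bash
python3 -c "
from workcell import workorder
print(workorder.close_job())"
```

```text
the job is handed in; nothing more can be done
None
```

The job is handed in at about 24 s. The pin is down, the mallet is back on the bench, and the arm is holding the bracket in the corner.

- **Pin:** one brisk mallet tap at roughly 200–250 mm/s drove it down. The scene and top views afterwards show nothing standing proud. I could not read the joint value itself.
- **Mallet:** it tipped slightly in the grip on impact, but stood upright again when released. It is at about its original spot, well clear of the plate.
- **Bracket:** it is over the pin, pressed at about 14 N towards the short fence and 12 N towards the long one, with about 24 N down. The yaw is within about 0.1° of the fence.

**Checks that were less clean:**
- An early seating let the bracket roll about 1° with the tool, so the foot was lifting. I eased it off, flattened it and seated it again. At the end about 0.3° of roll remained, and up to about 0.6° of pitch going by the tool readings.
- A thin line of about 0.7 mm shows along the foot's top edge by the long fence. I take it to be an edge chamfer, because pushing at 19 N moved the bracket no closer.
- None of the bystander parts were touched or seen to move. I compared them only by eye in the top and scene views.

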